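Fetch the die-change tool from behind the fittings

TASK

First move the three hose fittings that stand in front of the die-change tool from the rack into the blue parking tray. Then pull the tool forward out of its spring clip and stand it in the middle of the round black stand, and after that put each fitting back on the rack at the very spot where it stood at the start (swapped places do not count). Keep the fittings and the tool upright throughout, and leave the spray can, the wrench and the die ring where they are.

Things in the scene. Friction and masses are not known exactly. Their poses are not given: they have to be found in the camera images.
- rack: Fixed grey rack: base plate 190 x 190 mm, 12 mm thick, strip 62 mm high along its back. Origin: centre of underside; x points from open front to back, z up. Spring clip, 32 to 52 mm above the table, holds the tool's handle at x +45, y 0 mm, mouth to -x. Dark 54 mm mats (no thickness) at (+5,+42), (+5,-42), (-45,0) mm mark the fittings' places; which stands on which varies, a few mm off centre.
- tool: Die-change tool: dark steel disc, 60 mm across, 14 thick, lying flat, with an upright round handle 18 mm across; 118 mm tall, 0.3 kg. Origin: centre of underside; z up. It starts on the rack's plate; the clip's jaws hold the handle 20 to 40 mm above the underside. A level pull of 10 to 15 N along the rack's -x frees it after about 20 mm; lifting does not: the disc catches under the clip.
- adapter: Steel adapter fitting: hexagonal foot, 40 mm across flats (46 across corners) and 28 mm high, with a round neck of 26 mm diameter above it, threaded at the top; 66 mm tall, about 0.22 kg, standing. Origin: centre of the underside; z up.
- ferrule: Plain steel sleeve (tube), 40 mm outer and 28 mm inner diameter, 55 mm tall, about 0.18 kg, standing on end. Origin: centre of the underside; z up.
- reducer: Steel reducer fitting: round foot of 44 mm diameter and 16 mm height, a cone up to 28 mm height, then a round stem of 28 mm diameter; 70 mm tall, about 0.24 kg, standing. Origin: centre of the underside; z up.
- tray: Fixed shallow blue parking tray, 160 mm (its x) by 220 mm (its y) outside, 16 mm high with 4 mm walls; its inner floor lies 4 mm above the table. Origin: centre of its underside. On the left or the right of the rack.
- stand: Fixed round black stand, a dish of 96 mm outer diameter, 14 mm high, with a recess of 84 mm diameter whose floor lies 8 mm above the table. Origin: centre of its underside. On the other side of the rack than the tray.
- can: Loose bystander: standing spray can, 56 mm across, 180 mm tall. Origin: centre of its underside. Leave it alone.
- wrench: Loose bystander: steel wrench, 180 mm long, lying on the table near the robot. Leave it alone.
- dieset: Loose bystander: heavy dark steel die ring, 80 mm across with a 36 mm bore, 45 mm tall. Origin: centre of its underside. Leave it alone.
Things that resemble listed ones, but are neither listed nor needed, are in the scene too. What is shaped like the ferrule but green or pink is not meant.

How it is judged:
By the outcome, as a careful person would: the job done as asked, in the order asked, and still so for the second after the job is handed in, with the robot touching nothing.
It also fails if it takes over 144 s, if anything falls off the work surface, if the arm or the gripper's body presses on something with over 40 N, if the wrist force passes 120 N, or if a joint passes its speed limit or range.

ROBOT

A 6-joint arm with a two-finger parallel gripper is mounted at the origin on the work surface. World frame = base frame: x ahead of the robot, y to its left, z up, the work surface at z = 0. Lengths are in m, angles in degrees, forces in N, time in s.
With the tool pointing down it reaches from about 0.25 to 0.725 m from the base axis. Payload 9.7 kg.
Tool frame: the origin (TCP) lies at the very end of the fingers, on their centre line; the grasp point (between the pads) lies 19 mm behind it; z points along the fingers, y is the direction in which the jaws open and shut (so a half turn about z gives the same grasp; the last joint's range is limited). The gripper opens to 85 mm and grips with 20 to 120 N. Pads are 22 mm wide; open, the fingers measure 114 mm over their backs; the gripper's body (76 mm by 85 mm) begins 54 mm behind the grasp point. The pads swing forward as they close: fully open they stand 13 mm farther back than shut.
Start: joints at [-64.229, 4.979, 10.078, 95.1, 0, 90], TCP at [0.239, -0.495, 0.231] pointing down, gripper open.
Joint ranges: [-179.16, 179.16], [-48.56, 103.87], [-65.8, 70.77], [-126.05, 130.52], [-82.76, 87.17], [-180, 180]. Speed limits (degrees/s): [127.2, 127.2, 147.25, 180, 180, 180].

INTERFACE

Orientations are given as [roll, pitch, yaw] about the fixed x, y, z axes, in that order (R = Rz(yaw) Ry(pitch) Rx(roll)).
In Python, from workcell import bot gives the robot as it stands.
- The arm moves only by the shell command python3 -m pendant 'ROWS' [FORCE]. ROWS is JSON, a list that holds one entry, the list of rows, each a list of 7 numbers: the shift along the tool's x, y, z in cm, then the turn, a rotation vector about the tool's x, y, z in rad, then the opening in per cent of the stroke, from 0 (shut) to 100 (fully open). In form: [[[dx, dy, dz, ax, ay, az, gripper], ...]]. A call has 1 to 5 rows; each row shifts and turns the pose as measured when the row begins, along the tool's axes as they then stand; what a row does not reach is not made up. A row lasts 1/12 s, in which the tool goes at most 41.7 mm and 7.16 degrees, less where a joint would pass 70% of its speed; a pose out of reach is approached as far as the arm can. A call with a gripper value outside its range is refused whole. The fingers move at their own pace and stop on an object; FORCE is the grip in N (left out, the last holds). Time passes only in rows, so rows that do not move let the fingers close. It gives the time, the measured TCP pose, the force and the opening at its end, in the units of the state.
- bot.get_obs(): the state, without advancing time (a new reading comes with each control period).
- bot.camera(name): name is "scene" or "side" or "wrist"; returns the picture (420x560x3 uint8, red, green, blue); there is no depth.
- bot.get_calibration(name): a dict with "intrinsics" (3x3 intrinsics, pixels), "pose" (4x4, takes a point from camera to world coordinates); the wrist camera has in their place "T_tool_cam" (4x4, takes a point from camera to tool coordinates, whose origin is the TCP and whose axes are the flange's). Camera axes: x right, y down, z forward; pixel columns grow to the right and rows downward; lengths in m; the calibration is good to about 2 mm. A picture is of the moment at which its call begins: read the wrist's pose just before it. get_calibration takes no time and is no camera call.
- bot.job_done(): hands the job in, once; it reports no verdict.
Trained networks look in the newest picture that a camera, given by its name, has taken for a name from the list of things; names that differ only in an ending like _2 or _b are one class to them, and where a whole thing is asked for, a point or a joint stands for the part that bears it (a point fixed in the world has none). Each returns a list of dicts, best first, with "confidence" (0 to 1); they miss things now and then, are a little off and sometimes report something else, mostly with a low value. They report only what shows in the picture. A call takes as long as a camera call. They do not tell look-alikes from the thing itself.
- bot.masks_of(camera, thing): "pixels" (420x560 bool, what is visible of it) and "extent" ([left, top, right, bottom] in pixels, round what is visible of it).
- bot.mark_of(camera, thing): "uv" ([column, row] in pixels: a listed point, or the origin of a listed thing).
The state is a dict: "time": time; "q": joint angles; "qd": joint speeds; "joint_efforts": joint torques, N m; "ee_pos": TCP position; "tcp_rot": TCP orientation; "wrist_force": force on the tool from outside, world axes, zero at the start; "torque": the same for the moment, N m; "opening": finger opening in m.
Only numpy, scipy, OpenCV 4.12 (cv2) and the standard library are available. Lean on these libraries where they do the work, as an engineer would, in place of code of your own. Each camera call takes 0.05 s, during which the arm holds its last target. There are 200 camera calls.

## Working session

There is one attempt and no reset: what is moved stays moved. The work goes in short steps, Python scripts to look and compute and a shell command to move; the robot and the scene stay as the last step left them, time stands still between calls to the robot, and variables do not carry over. Pictures are saved under pics/ and viewed, about 12 in all and at most 16, crops included, and the job is handed in when it is done.

```bash
ls; mkdir -p pics; python3 - <<'E'
from workcell import bot
import cv2
o=bot.get_obs();print(o)
for c in ["scene","side"]:
    im=bot.camera(c);cv2.imwrite(f"pics/{c}0.png",im[:,:,::-1])
    k=bot.get_calibration(c);print(c,k)
    for t in ["rack","tool","adapter","ferrule","reducer","tray","stand","can","wrench","dieset"]:
        print(t,[(([round(float(x)) for x in d["uv"]]),round(d["confidence"],2)) for d in bot.mark_of(c,t)])
print(bot.get_calibration("wrist"))
E
```

```text
pics
{'time': 0.0, 'q': array([-6.42295129e+01,  5.01031511e+00,  1.00354592e+01,  9.50993108e+01,
       -3.06904423e-04,  9.00004185e+01]), 'qd': array([-0.01836712, -0.04947486,  0.05209206, -0.05952536, -0.09566805,
        0.0770577 ]), 'joint_efforts': array([ 2.71482182e-03, -5.20384204e+01,  4.64804971e+01,  1.64380803e-02,
        2.21032997e-04,  3.57215612e-06]), 'ee_pos': array([ 0.23902393, -0.49509892,  0.2305996 ]), 'tcp_rot': array([-1.79925833e+02,  3.07445834e-04,  2.57700691e+01]), 'wrist_force': array([ 0.32220517, -0.07889802,  0.20180328]), 'torque': array([ 0.04287767,  0.00234759, -0.00087961]), 'opening': 0.08516933605267114}
scene {'intrinsics': array([[454.20183806,   0.        , 271.86237281],
       [  0.        , 454.20183806, 211.39910918],
       [  0.        ,   0.        ,   1.        ]]), 'pose': array([[ 0.0015852 ,  0.75908807, -0.65098601,  1.17980892],
       [ 0.99992451,  0.00672857,  0.0102808 ,  0.00958929],
       [ 0.01218424, -0.65095317, -0.7590201 ,  0.73524771],
       [ 0.        ,  0.        ,  0.        ,  1.        ]])}
rack [([259
[... 986 characters left out ...]
161], 0.6)]
reducer [([309, 217], 0.69)]
tray [([286, 313], 0.84)]
stand [([341, 152], 0.96)]
can [([181, 256], 0.59)]
wrench [([360, 253], 0.89)]
dieset [([255, 153], 0.75)]
{'intrinsics': array([[353.68264971,   0.        , 273.42837088],
       [  0.        , 353.68264971, 206.65908337],
       [  0.        ,   0.        ,   1.        ]]), 'T_tool_cam': array([[-3.67307929e-04, -9.54470352e-01, -2.98305569e-01,
         7.58292260e-02],
       [ 9.99999924e-01, -3.88974046e-04,  1.32625535e-05,
         1.09612982e-03],
       [-1.28691838e-04, -2.98305541e-01,  9.54470423e-01,
        -1.42435960e-01],
       [ 0.00000000e+00,  0.00000000e+00,  0.00000000e+00,
         1.00000000e+00]])}
```

```bash
cat > h.py <<'E'
from workcell import bot
import numpy as np, cv2
from scipy.spatial.transform import Rotation as R
def tcp():
    o=bot.get_obs();T=np.eye(4);T[:3,:3]=R.from_euler("xyz",o["tcp_rot"],degrees=True).as_matrix();T[:3,3]=o["ee_pos"];return T,o
def cam(c,T=None):
    k=bot.get_calibration(c)
    return k["intrinsics"],(k["pose"] if c!="wrist" else T@k["T_tool_cam"])
def ray(c,uv,z,T=None):
    K,P=cam(c,T);d=P[:3,:3]@np.linalg.solve(K,[uv[0],uv[1],1]);return P[:3,3]+d*(z-P[2,3])/d[2]
def proj(c,p,T=None):
    K,P=cam(c,T);q=K@(P[:3,:3].T@(np.asarray(p)-P[:3,3]));return q[:2]/q[2]
E
python3 - <<'E'
from h import *
z=dict(rack=0,tool=.012,adapter=.012,ferrule=.012,reducer=.012,tray=0,stand=0,can=0,dieset=0,wrench=0)
S=dict(rack=[(259,213)],tool=[(260,229)],adapter=[(282,213)],ferrule=[(242,211),(162,241),(183,215)],reducer=[(271,198)],tray=[(400,191)],stand=[(110,195)],can=[(381,296)],dieset=[(130,292)],wrench=[(296,154)])
D=dict(rack=[(290,214)],tool=[(274,204)],adapter=[(281,218)],ferrule=[(295,199),(309,175),(288,161)],reducer=[(309,217)],tray=[(286,313)],stand=[(341,152)],can=[(181,256)],dieset=[(255,153)],wrench=[(360,253)])
for t in S: print(t,[ray("scene",u,z[t])[:2].round(3) for u in S[t]],[ray("side",u,z[t])[:2].round(3) for u in D[t]])
E
```

```text
rack [array([ 0.554, -0.008])] [array([0.559, 0.003])]
tool [array([ 0.607, -0.005])] [array([ 0.606, -0.008])]
adapter [array([0.564, 0.041])] [array([0.572, 0.038])]
ferrule [array([ 0.559, -0.043]), array([ 0.639, -0.198]), array([ 0.571, -0.165])] [array([ 0.561, -0.045]), array([ 0.556, -0.161]), array([ 0.632, -0.209])]
reducer [array([0.522, 0.018])] [array([0.508, 0.012])]
tray [array([0.487, 0.305])] [array([0.476, 0.297])]
stand [array([ 0.505, -0.335])] [array([ 0.5  , -0.327])]
can [array([0.753, 0.221])] [array([0.747, 0.223])]
dieset [array([ 0.747, -0.242])] [array([ 0.744, -0.235])]
wrench [array([0.368, 0.078])] [array([0.367, 0.083])]
```

View pics/scene0.png

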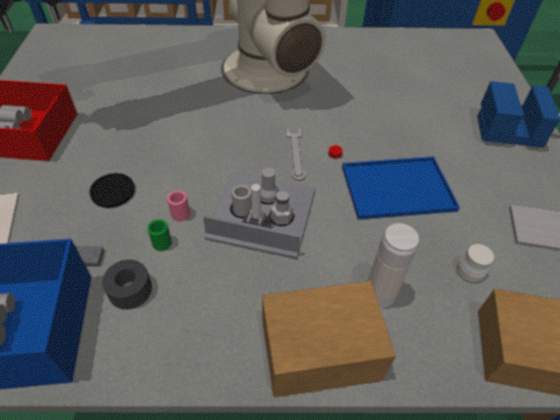

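View pics/side0.png

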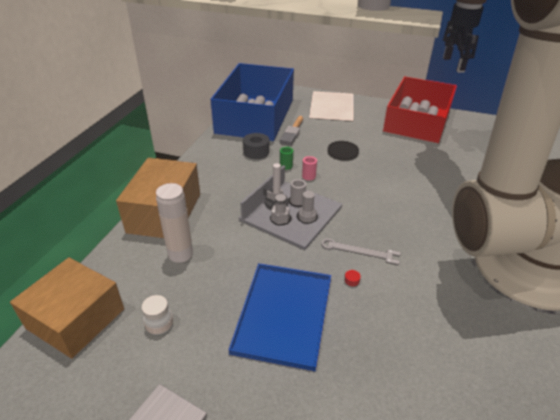

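Scene view: the rack holds the ferrule (242,198), reducer (268,180), adapter (282,208) and the tool handle (256,195). The tray is at (400,190) and the stand at (110,190).

Could be mistaken:
- **Ferrule:** pink sleeve (178,205) and green sleeve (160,235).
- **Stand:** die ring (130,285).
- **Tray:** blue bin at lower left and blue block (515,115).
- **Fittings:** parts lying in the red and blue bins, and the white jar (477,262).

I choose the plain steel things on the rack and will check them in a wrist view.

```bash
cat >> h.py <<'E'
def plan(p,yaw=None):
    "remaining shift to p in tool axes (cm), as it stands and turn about tool z (rad)"
    T,o=tcp();d=T[:3,:3].T@(np.array(p)-T[:3,3])*100
    rv=R.from_matrix(T[:3,:3].T@R.from_euler("xyz",[180,0,o["tcp_rot"][2] if yaw is None else yaw],degrees=True).as_matrix()).as_rotvec()
    print("t%.2f"%o["time"],"tcp",o["ee_pos"].round(4),o["tcp_rot"].round(1),"op%.3f"%o["opening"],"F",o["wrist_force"].round(1))
    print(" shift",d.round(2),"turn",rv.round(3),"rows>=",np.ceil(max(np.linalg.norm(d)/4.17,np.linalg.norm(rv)/.125)))
E
for i in 1 2 3; do python3 -m pendant '[[[3.6,-1.93,0,0,0,0,100],[3.6,-1.93,0,0,0,0,100],[3.6,-1.93,0,0,0,0,100],[3.6,-1.93,0,0,0,0,100],[3.6,-1.93,0,0,0,0,100]]]'; done
python3 -m pendant '[[[0,0,0,0,0,0.11,100],[0,0,0,0,0,0.11,100],[0,0,0,0,0,0.11,100],[0,0,0,0,0,0.11,100],[0,0,0,0,0,0.11,100]]]'
python3 -c "
from h import *
plan([.6,0,.231],-6)"
```

```text
time: 1.52
ee_pos: [0.3588, -0.3306, 0.2292]
tcp_rot: [-180.0, 0.1, 25.1]
wrist_force: [0.5, 0.3, 0.7]
opening: 0.0853
time: 1.93
ee_pos: [0.4819, -0.162, 0.2302]
tcp_rot: [179.9, -0.0, 25.0]
wrist_force: [-0.4, -1.8, -0.1]
opening: 0.0854
time: 2.35
ee_pos: [0.6047, 0.0064, 0.2311]
tcp_rot: [179.8, -0.2, 25.0]
wrist_force: [1.3, -0.6, 0.4]
opening: 0.0858
time: 2.77
ee_pos: [0.608, -0.0178, 0.2267]
tcp_rot: [-178.4, 0.1, -2.2]
wrist_force: [0.3, 0.4, 0.1]
opening: 0.0848
t2.77 tcp [ 0.608  -0.0178  0.2267] [-1.784e+02  1.000e-01 -2.200e+00] op0.085 F [0.3 0.4 0.1]
 shift [-0.87 -1.76 -0.38] turn [-0.029  0.002  0.066] rows>= 1.0
```

```bash
python3 -m pendant '[[[0,0,0,0,0,0,100],[0,0,0,0,0,0,100]]]' >/dev/null
python3 - <<'E'
from h import *
T,o=tcp();im=bot.camera("wrist");np.save("T1.npy",T)
cv2.imwrite("pics/w1.png",im[:,:,::-1])
for t,z in dict(rack=0,tool=.012,adapter=.012,ferrule=.012,reducer=.012).items():
    for d in bot.mark_of("wrist",t): print(t,d["uv"],round(d["confidence"],2),ray("wrist",d["uv"],z,T)[:2].round(4))
plan([.6,0,.231],-6)
E
```

```text
rack [263.1, 217.7] 0.95 [ 0.5566 -0.0026]
rack [300.3, 217.5] 0.63 [ 0.5553 -0.0436]
tool [271.2, 182.4] 0.58 [ 0.599 -0.014]
tool [251.1, 259.7] 0.5 [0.5118 0.0125]
adapter [222.9, 202.4] 0.69 [0.5793 0.0381]
ferrule [457.6, 136.9] 0.79 [ 0.6378 -0.199 ]
ferrule [423.0, 207.6] 0.78 [ 0.566  -0.1713]
ferrule [300.3, 221.1] 0.64 [ 0.5555 -0.0431]
reducer [252.4, 259.3] 0.59 [0.5123 0.011 ]
t3.23 tcp [ 0.6079 -0.0205  0.2266] [-1.784e+02  1.000e-01 -2.500e+00] op0.086 F [-0.2 -0.3 -0.4]
 shift [-0.88 -2.03 -0.39] turn [-0.028  0.002  0.062] rows>= 1.0
```

View pics/w1.png

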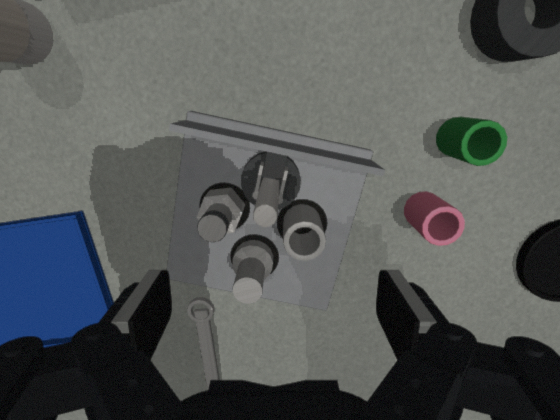

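Wrist view: the reducer (top 248,290) is in front, the adapter (213,225) is at left and the ferrule (304,238) at right. The tool handle (265,213) stands in the clip. Pink (435,220) and green (480,140) are the decoys, outside the rack. This serves as the close check.

```bash
python3 - <<'E'
from h import *
T=np.load("T1.npy")
W=lambda u,z: ray("wrist",u,z,T)
for n,u,z in [("red",(248,290),.082),("ad",(213,225),.078),("fer",(304,238),.067),("tool",(265,213),.130),("fl",(168,282),.012),("fr",(328,309),.012),("br",(366,172),.012)]: print(n,W(u,z).round(4))
for a,b in [((168,282),(328,309)),((328,309),(366,172))]:
    d=W(b,.012)-W(a,.012);print(np.degrees(np.arctan2(d[1],d[0])))
# scene tops
for n,u,z in [("red",(268,171),.082),("ad",(283,196),.078),("fer",(241,190),.067),("tool",(255,188),.130)]: print(n,ray("scene",u,z).round(4))
im=bot.camera("scene")
cv2.imwrite("pics/c1.png",cv2.resize(im[150:260,190:330],None,fx=5,fy=5,interpolation=3)[:,:,::-1])
E
```

```text
red [0.5151 0.009  0.082 ]
ad [0.5783 0.0361 0.078 ]
fer [ 0.5587 -0.0441  0.067 ]
tool [ 0.6051 -0.0139  0.13  ]
fl [0.4868 0.1096 0.012 ]
fr [ 0.4464 -0.0726  0.012 ]
br [ 0.6062 -0.111   0.012 ]
-102.51050997648474
-13.495754286459498
red [0.5105 0.0107 0.082 ]
ad [0.5761 0.0404 0.078 ]
fer [ 0.5503 -0.0435  0.067 ]
tool [ 0.6044 -0.0131  0.13  ]
```

View pics/c1.png

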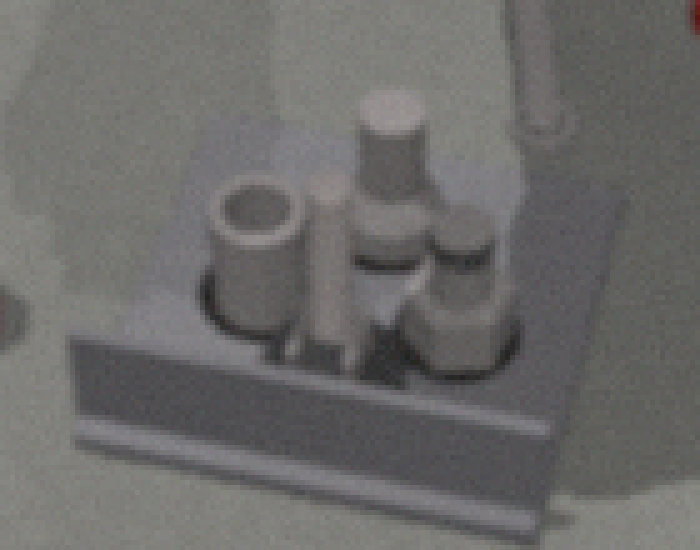

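Crop: ferrule left (256,207), reducer in front (392,112), adapter with hex foot right (463,222), handle (330,185). The choice is confirmed, and the rack yaw is about -13°. Reducer first.

```bash
python3 -c "
from h import *
plan([.513,.0095,.13],-13)"
python3 -m pendant '[[[-1.8,-0.6,0,-0.006,0,0.09,60],[-2.0,-0.6,1.5,-0.006,0,0.09,60],[-2.0,-0.6,2.0,-0.006,0,0,60],[-2.0,-0.6,2.0,0,0,0,60],[-1.5,-0.4,2.0,0,0,0,60]]]'
python3 -c "
from h import *
plan([.513,.0095,.13],-13)"
```

```text
t3.28 tcp [ 0.6079 -0.0206  0.2265] [-1.784e+02  1.000e-01 -2.500e+00] op0.085 F [ 1.1  0.5 -0.2]
 shift [-9.6  -2.32  9.73] turn [-0.028  0.004  0.184] rows>= 4.0
time: 3.7
ee_pos: [0.5116, -0.0437, 0.1535]
tcp_rot: [-176.5, 0.1, -6.7]
wrist_force: [0.7, 0.6, 1.4]
opening: 0.0512
t3.70 tcp [ 0.5116 -0.0437  0.1535] [-1.765e+02  1.000e-01 -6.700e+00] op0.051 F [0.7 0.6 1.4]
 shift [-0.49 -5.15  2.67] turn [-0.06   0.004  0.109] rows>= 2.0
```

```bash

python3 -m pendant '[[[0,-2.5,0,0,0,0,60],[0,-2.6,0,0,0,0,60]]]'
python3 -m pendant '[[[0,0,0,-0.06,0,0,60]]]'
python3 -m pendant '[[[0,0,0,0,0,0.1,60]]]'
python3 -c "
from h import *
plan([.513,.0095,.13],-13);print(bot.get_obs()['q'].round(1))"
```

```text
time: 3.87
ee_pos: [0.51, -0.0183, 0.1528]
tcp_rot: [-175.4, 0.5, -4.6]
wrist_force: [0.6, 0.2, 0.6]
opening: 0.0513
time: 3.95
ee_pos: [0.5097, -0.0251, 0.1535]
tcp_rot: [-178.3, 0.4, -3.7]
wrist_force: [-0.8, -0.0, -0.1]
opening: 0.0512
time: 4.03
ee_pos: [0.5078, -0.0476, 0.1548]
tcp_rot: [-177.3, 0.5, -6.8]
wrist_force: [-0.6, -0.3, 0.3]
opening: 0.0512
t4.03 tcp [ 0.5078 -0.0476  0.1548] [-177.3    0.5   -6.8] op0.051 F [-0.6 -0.3  0.3]
 shift [-0.14 -5.61  2.75] turn [-0.047  0.011  0.108] rows>= 2.0
[ -6.9  -0.9  -4.4  86.9   2.7 179.9]
```

Joint 6 is at its limit: yaw = j1 − j6 + 180. I'll use the equivalent half-turned grasp at yaw 167, which also puts the camera on the side away from the tool.

```bash

python3 -m pendant '[[[0,-2,-1,0,0,-0.12,60],[0,-2,-1,0,0,-0.12,60],[0,0,0,0,0,-0.12,60],[0,0,0,0,0,-0.12,60],[0,0,0,0,0,-0.12,60]]]' >/dev/null
for i in 1 2 3 4 ; do python3 -m pendant '[[[0,0,0,0,0,-0.12,60],[0,0,0,0,0,-0.12,60],[0,0,0,0,0,-0.12,60],[0,0,0,0,0,-0.12,60],[0,0,0,0,0,-0.12,60]]]'; done
python3 -c "
from h import *
plan([.513,.0095,.13],167);print(bot.get_obs()['q'].round(1))"
```

```text
time: 4.87
ee_pos: [0.5239, -0.0035, 0.1927]
tcp_rot: [-179.5, -3.1, 63.8]
wrist_force: [-0.4, 0.3, -0.0]
opening: 0.0515
time: 5.28
ee_pos: [0.5308, 0.0021, 0.2003]
tcp_rot: [178.0, -2.8, 99.6]
wrist_force: [0.0, -0.4, 0.1]
opening: 0.0512
time: 5.7
ee_pos: [0.5374, 0.0078, 0.2079]
tcp_rot: [176.2, -0.8, 135.4]
wrist_force: [-0.3, -0.4, -0.1]
opening: 0.0513
time: 6.12
ee_pos: [0.5439, 0.0137, 0.2155]
tcp_rot: [176.2, 2.1, 171.1]
wrist_force: [-0.1, 0.6, 0.4]
opening: 0.0515
t6.12 tcp [0.5439 0.0137 0.2155] [176.2   2.1 171.1] op0.051 F [-0.1  0.6  0.4]
 shift [ 3.29 -1.45  8.36] turn [0.068 0.034 0.072] rows>= 3.0
[-0.4  1.1  4.2 90.5  3.5  8.5]
```

```bash

python3 -m pendant '[[[0,0,0,0.035,0.017,0.02,60],[0,0,0,0.034,0.017,0.02,60],[0,0,0,0,0,0,60]]]' >/dev/null
python3 -c "
from h import *
plan([.513,.0095,.13],167);print(bot.get_obs()['q'].round(1))"
```

```text
t6.37 tcp [0.5473 0.0167 0.2201] [-179.9    0.4  169.6] op0.051 F [ 1.2  0.2 -1. ]
 shift [ 3.3  -1.31  8.99] turn [-0.001  0.006  0.046] rows>= 3.0
[ 1.8  4.1  7.9 93.5 -0.2 12.2]
```

```bash

python3 -m pendant '[[[1.1,-0.4,3,0,0,0.02,60],[1.1,-0.4,3,0,0,0.02,60],[1.1,-0.4,3,0,0.005,0,60],[0,0,0,0,0,0,60],[0,0,0,0,0,0,60]]]' >/dev/null
python3 -c "
from h import *
plan([.513,.0095,.05],167)
T,o=tcp();im=bot.camera('wrist');cv2.imwrite('pics/w2.png',im[:,:,::-1]);np.save('T2.npy',T)
for n,p in dict(red=(.513,.0095,.082),ad=(.577,.038,.078),fer=(.556,-.044,.067)).items(): print(n,proj('wrist',p,T).round())
for d in bot.mark_of('wrist','reducer'): print(d['confidence'],d['uv'],ray('wrist',d['uv'],.012,T))
"
```

```text
t6.78 tcp [0.5183 0.0161 0.1326] [179.6   0.7 167.8] op0.051 F [ 0.1 -0.4  0.8]
 shift [ 0.47 -0.82  8.25] turn [0.007 0.011 0.014] rows>= 2.0
red [262. 225.]
ad [327. 305.]
fer [198. 292.]
0.6 [263.5, 192.6] [0.51308325 0.00913099 0.012     ]
```

View pics/w2.png

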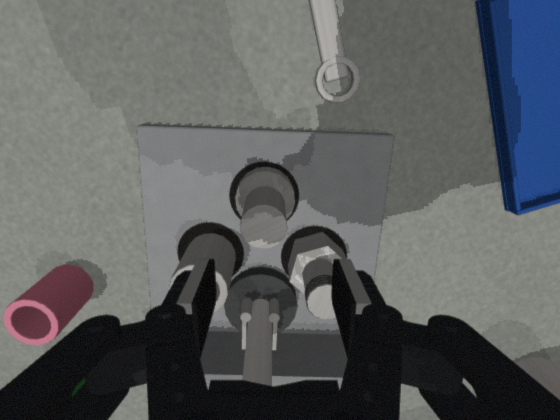

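Wrist view: the reducer top is at (264,226), as predicted at (262,225). The fingers straddle it. Descend and grip.

```bash

python3 -m pendant '[[[0.47,-0.82,1,0.007,0.011,0.014,60],[0,0,2.5,0,0,0,60],[0,0,2.5,0,0,0,60]]]' >/dev/null
python3 -c "
from h import *
plan([.513,.0093,.05],167)"
```

```text
t7.13 tcp [0.5198 0.0085 0.082 ] [179.8   0.9 166.9] op0.051 F [ 0.5  0.4 -0.2]
 shift [ 0.74 -0.09  3.19] turn [ 0.004  0.017 -0.001] rows>= 1.0
```

```bash

python3 -m pendant '[[[0.6,-0.1,0,0.004,0.017,0,60],[0.2,0,1,0,0,0,60],[0.1,0,1.2,0,0,0,60],[0,0,0.8,0,0,0,60],[0,0,0,0,0,0,60]]]' >/dev/null
python3 -c "
from h import *
plan([.513,.0093,.05],167)"
```

```text
t7.55 tcp [0.5114 0.0086 0.0509] [-1.800e+02 -1.000e-01  1.668e+02] op0.051 F [ 0.5  0.5 -0.1]
 shift [-0.15  0.1   0.09] turn [-0.001 -0.002 -0.003] rows>= 1.0
```

```bash

python3 -m pendant '[[[0,0,0,0,0,0,20],[0,0,0,0,0,0,10],[0,0,0,0,0,0,10],[0,0,0,0,0,0,10],[0,0,0,0,0,0,10]]]' 50
python3 -c "
from h import *
T,o=tcp();np.save('g_red.npy',T);plan([.50,.37,.12],167)"
```

```text
time: 7.97
ee_pos: [0.512, 0.0089, 0.0523]
tcp_rot: [-180.0, -0.0, 166.8]
wrist_force: [-0.8, 0.5, -2.2]
opening: 0.026
t7.97 tcp [0.512  0.0089 0.0523] [-180.    -0.   166.8] op0.026 F [-0.8  0.5 -2.2]
 shift [ 9.41 34.89 -6.77] turn [-0.    -0.    -0.003] rows>= 9.0
```

```bash

python3 -m pendant '[[[0,0,-2,0,0,0,10],[0,0,-3,0,0,0,10],[0,0,-3,0,0,0,10],[0.8,3.3,0,0,0,0,10],[1,3.9,0,0,0,0,10]]]' >/dev/null
python3 -m pendant '[[[1,3.9,0,0,0,0,10],[1,3.9,0,0,0,0,10],[1,3.9,0,0,0,0,10],[1,3.9,0,0,0,0,10],[1,3.9,0,0,0,0,10]]]'
python3 -m pendant '[[[1,3.9,0,0,0,0,10]]]' 
python3 -c "
from h import *
T,o=tcp();plan([.50,.37,.044],167)
im=bot.camera('scene');cv2.imwrite('pics/s2.png',im[:,:,::-1])
for d in bot.masks_of('scene','tray')[:1]:
  c=cv2.findContours(d['pixels'].astype('uint8'),0,2)[0];c=max(c,key=cv2.contourArea)
  print(np.array([ray('scene',u[0],.016)[:2] for u in cv2.approxPolyDP(c,8,True)]).round(3))"
```

```text
time: 8.8
ee_pos: [0.5075, 0.2873, 0.1367]
tcp_rot: [-179.9, 0.0, 166.0]
wrist_force: [1.9, -0.9, -3.3]
opening: 0.0261
time: 8.88
ee_pos: [0.5067, 0.329, 0.1367]
tcp_rot: [-179.9, 0.1, 166.0]
wrist_force: [1.0, -0.1, -2.1]
opening: 0.0264
t8.88 tcp [0.5067 0.329  0.1367] [-1.799e+02  1.000e-01  1.660e+02] op0.026 F [ 1.  -0.1 -2.1]
 shift [1.65 3.83 9.26] turn [-0.001  0.001 -0.017] rows>= 3.0
```

```bash

python3 -m pendant '[[[1.1,2.6,1,0,0,0,10],[0.4,1,3,0,0,0,10],[0,0,2.5,0,0,0,10],[0,0,1.5,0,0,0,10],[0,0,0,0,0,0,10]]]' >/dev/null
python3 -c "
from h import *
plan([.50,.37,.0445],167)
for u in [(343,187),(434,158),(457,211),(360,216)]: print(ray('scene',u,.016)[:2].round(3))"
```

```text
t9.40 tcp [0.4997 0.3743 0.053 ] [-1.800e+02  1.000e-01  1.666e+02] op0.026 F [-0.9 -0.5 -2.5]
 shift [-0.13 -0.41  0.85] turn [-0.     0.001 -0.008] rows>= 1.0
[0.491 0.175]
[0.395 0.398]
[0.558 0.408]
[0.574 0.202]
```

```bash

python3 -m pendant '[[[0,-0.6,0,0,0,0,10],[0,0,0.5,0,0,0,10],[0,0,0.35,0,0,0,10],[0,0,0,0,0,0,10]]]' 
python3 -c "
from h import *
plan([.50,.37,.0443],167)"
```

```text
time: 9.73
ee_pos: [0.499, 0.3666, 0.0461]
tcp_rot: [-180.0, 0.1, 166.5]
wrist_force: [0.3, 0.0, -2.6]
opening: 0.0256
t9.73 tcp [0.499  0.3666 0.0461] [-1.800e+02  1.000e-01  1.665e+02] op0.026 F [ 0.3  0.  -2.6]
 shift [-0.02  0.36  0.18] turn [-0.     0.002 -0.009] rows>= 1.0
```

```bash

python3 -m pendant '[[[0,0,0.17,0,0,0,10],[0,0,0.05,0,0,0,10]]]' 
python3 -c "
from h import *
T,o=tcp();np.save('p_red.npy',T)"
python3 -m pendant '[[[0,0,0,0,0,0,35],[0,0,0,0,0,0,55],[0,0,0,0,0,0,55],[0,0,-2,0,0,0,55],[0,0,-3,0,0,0,55]]]' 
python3 -c "
from h import *
plan([.577,.038,.14],118.5)"
```

```text
time: 9.9
ee_pos: [0.5, 0.3666, 0.0456]
tcp_rot: [179.9, 0.2, 166.4]
wrist_force: [0.1, 0.1, -2.8]
opening: 0.0259
time: 10.32
ee_pos: [0.4987, 0.3656, 0.0936]
tcp_rot: [-179.9, 0.1, 166.4]
wrist_force: [-0.7, 1.0, 0.6]
opening: 0.047
t10.32 tcp [0.4987 0.3656 0.0936] [-1.799e+02  1.000e-01  1.664e+02] op0.047 F [-0.7  1.   0.6]
 shift [-15.31 -30.01  -4.59] turn [-0.001  0.002  0.836] rows>= 9.0
```

```bash

python3 -m pendant '[[[0,0,-3,0,0,0,60],[-1,-2,-2,0,0,0,60],[-1.8,-3.5,0,0,0,0,60],[-1.8,-3.5,0,0,0,0,60],[-1.8,-3.5,0,0,0,0,60]]]'  >/dev/null
python3 -m pendant '[[[-1.8,-3.5,0,0,0,0,60],[-1.8,-3.5,0,0,0,0,60],[-1.8,-3.5,0,0,0,0,60],[-1.8,-3.5,0,0,0,0.1,60],[-1.8,-3.5,0,0,0,0.12,60]]]'  >/dev/null
python3 -m pendant '[[[0,0,0,0,0,0.12,60],[0,0,0,0,0,0.12,60],[0,0,0,0,0,0.12,60],[0,0,0,0,0,0.12,60],[0,0,0,0,0,0.1,60]]]'
python3 -c "
from h import *
plan([.577,.038,.14],118.5)"
```

```text
time: 11.57
ee_pos: [0.5825, 0.0233, 0.161]
tcp_rot: [178.6, 0.4, 119.5]
wrist_force: [-0.7, -0.2, 0.0]
opening: 0.0514
t11.57 tcp [0.5825 0.0233 0.161 ] [178.6   0.4 119.5] op0.051 F [-0.7 -0.2  0. ]
 shift [1.57 0.2  2.09] turn [0.025 0.007 0.018] rows>= 1.0
```

```bash

python3 -m pendant '[[[1.5,0.2,0,0.025,0.007,0.01,60],[0,0,0.5,0,0,0,60],[0,0,0,0,0,0,60]]]'  >/dev/null
python3 -c "
from h import *
T,o=tcp();im=bot.camera('wrist');cv2.imwrite('pics/w3.png',im[:,:,::-1])
for d in bot.mark_of('wrist','adapter'): print(d['confidence'],d['uv'],ray('wrist',d['uv'],.012,T).round(4))
for d in bot.mark_of('wrist','ferrule'): print(d['confidence'],d['uv'],ray('wrist',d['uv'],.012,T).round(4))
print(proj('wrist',(.577,.038,.078),T),proj('wrist',(.605,-.0135,.13),T))
plan([.577,.038,.14],118.5)
"
```

```text
0.6 [270.2, 185.7] [0.5733 0.0386 0.012 ]
0.9 [206.2, 257.4] [ 0.5543 -0.0465  0.012 ]
[273.99843602 213.28798976] [274.29549065 339.82112603]
t11.97 tcp [0.5776 0.0367 0.158 ] [1.799e+02 1.000e-01 1.185e+02] op0.051 F [ 0.7 -1.5  0.1]
 shift [0.14 0.01 1.8 ] turn [ 0.003  0.001 -0.   ] rows>= 1.0
```

View pics/w3.png

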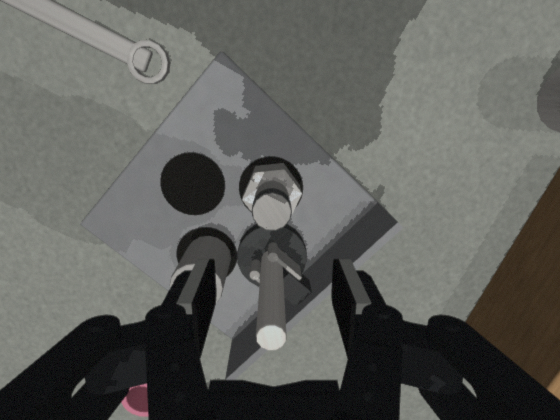

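Wrist view: the adapter top is at (271,211) and the handle top at (271,337), 2–3 px from predicted. The empty mat is at (193,184). I'll apply the small correction and descend.

```bash

python3 -m pendant '[[[0.4,-0.25,1.5,0.003,0,0,60],[0,0,2.5,0,0,0,60],[0.1,0,2.5,0,0,0,60],[0.1,0,2.0,0,0,0,60],[0,0,0,0,0,0,60]]]'
python3 -c "
from h import *
plan([.5735,.040,.043],118.5)
"
```

```text
time: 12.38
ee_pos: [0.5745, 0.0394, 0.073]
tcp_rot: [179.6, 0.3, 118.6]
wrist_force: [-0.4, -0.0, 0.4]
opening: 0.0513
t12.38 tcp [0.5745 0.0394 0.073 ] [179.6   0.3 118.6] op0.051 F [-0.4 -0.   0.4]
 shift [ 0.11 -0.08  3.  ] turn [0.007 0.005 0.002] rows>= 1.0
```

```bash

python3 -m pendant '[[[0.2,-0.05,1.5,0.007,0.005,0,60],[0.05,0,1.4,0,0,0,60],[0,0,0.2,0,0,0,60]]]'
python3 -c "
from h import *
plan([.5735,.040,.043],118.5)
"
python3 -m pendant '[[[0,0,0,0,0,0,20],[0,0,0,0,0,0,8],[0,0,0,0,0,0,8],[0,0,0,0,0,0,8],[0,0,0,0,0,0,8]]]' 50
python3 -c "
from h import *
T,o=tcp();np.save('g_ad.npy',T)
plan([.48,.30,.04],118.5)
"
```

```text
time: 12.63
ee_pos: [0.5739, 0.0409, 0.0426]
tcp_rot: [179.9, 0.0, 118.6]
wrist_force: [-0.0, 0.2, 0.1]
opening: 0.0513
t12.63 tcp [0.5739 0.0409 0.0426] [179.9   0.  118.6] op0.051 F [-0.   0.2  0.1]
 shift [-0.06 -0.08 -0.04] turn [0.001 0.    0.002] rows>= 1.0
time: 13.05
ee_pos: [0.575, 0.0407, 0.0451]
tcp_rot: [179.8, 0.1, 118.6]
wrist_force: [-0.5, -0.3, -2.9]
opening: 0.0248
t13.05 tcp [0.575  0.0407 0.0451] [1.798e+02 1.000e-01 1.186e+02] op0.025 F [-0.5 -0.3 -2.9]
 shift [27.31  4.07  0.5 ] turn [0.003 0.001 0.002] rows>= 7.0
```

```bash

python3 -m pendant '[[[0,0,-2,0,0,0,8],[0,0,-3,0,0,0,8],[0,0,-3,0,0,0,8],[2.5,0.4,-1,0,0,0,8],[3.9,0.6,0,0,0,0,8]]]' >/dev/null
python3 -m pendant '[[[3.9,0.6,0,0,0,0,8],[3.9,0.6,0,0,0,0,8],[3.9,0.6,0,0,0,0,8],[3.9,0.6,0,0,0,0,8],[3.5,0.6,0,0,0,0,8]]]'
python3 -c "
from h import *
plan([.48,.295,.036],118.5)
"
```

```text
time: 13.88
ee_pos: [0.4877, 0.2872, 0.1426]
tcp_rot: [179.5, 0.1, 117.9]
wrist_force: [1.1, 0.7, -2.6]
opening: 0.0247
t13.88 tcp [0.4877 0.2872 0.1426] [1.795e+02 1.000e-01 1.179e+02] op0.025 F [ 1.1  0.7 -2.6]
 shift [ 1.07 -0.4  10.66] turn [ 0.008  0.002 -0.01 ] rows>= 3.0
```

```bash

python3 -m pendant '[[[0.3,-0.3,2,0.008,0,0,8],[0,0,3.2,0,0,0,8],[0,0,3,0,0,0,8],[0,0,1.2,0,0,0,8],[0,0,0,0,0,0,8]]]' >/dev/null
python3 -c "
from h import *
plan([.48,.295,.036],118.5)
"
```

```text
t14.30 tcp [0.4813 0.2988 0.0487] [179.6  -0.  118.6] op0.025 F [ 0.2 -0.9 -2.9]
 shift [-0.27 -0.3   1.26] turn [ 0.007 -0.     0.002] rows>= 1.0
```

```bash

python3 -m pendant '[[[0,0,0.7,0.007,0,0,8],[0,0,0.5,0,0,0,8],[0,0,0.1,0,0,0,8]]]'
python3 -m pendant '[[[0,0,0.15,0,0,0,8]]]'
python3 -c "
from h import *
T,o=tcp();np.save('p_ad.npy',T)"
python3 -m pendant '[[[0,0,0,0,0,0,35],[0,0,0,0,0,0,55],[0,0,0,0,0,0,55],[0,0,-2,0,0,0,55],[0,0,-3,0,0,0,55]]]' 
python3 -c "
from h import *
plan([.557,-.045,.16],-148)"
```

```text
time: 14.55
ee_pos: [0.4819, 0.299, 0.0365]
tcp_rot: [179.9, -0.0, 118.6]
wrist_force: [-0.1, 0.8, -1.3]
opening: 0.0248
time: 14.63
ee_pos: [0.4824, 0.2991, 0.0357]
tcp_rot: [179.9, -0.0, 118.6]
wrist_force: [-0.2, -0.6, -2.8]
opening: 0.0248
time: 15.05
ee_pos: [0.4818, 0.298, 0.0847]
tcp_rot: [-179.9, -0.0, 118.5]
wrist_force: [-0.5, -0.6, 0.7]
opening: 0.0469
t15.05 tcp [0.4818 0.298  0.0847] [-179.9   -0.   118.5] op0.047 F [-0.5 -0.6  0.7]
 shift [-33.72  -9.77  -7.53] turn [-1.000e-03 -1.000e-03 -1.632e+00] rows>= 14.0
```

```bash

python3 -m pendant '[[[0,0,-3,0,0,0,75],[-1,-0.3,-3,0,0,0,75],[-3.8,-1.1,-1,0,0,0,75],[-3.9,-1.1,0,0,0,0,75],[-3.9,-1.1,0,0,0,0,75]]]'  >/dev/null
python3 -m pendant '[[[-3.9,-1.1,0,0,0,0,75],[-3.9,-1.1,0,0,0,0,75],[-3.9,-1.1,0,0,0,0,75],[-3.9,-1.1,0,0,0,0,75],[-3.9,-1.1,0,0,0,0,75]]]'  >/dev/null
python3 -m pendant '[[[0,0,0,0,0,-0.12,75],[0,0,0,0,0,-0.12,75],[0,0,0,0,0,-0.12,75],[0,0,0,0,0,-0.12,75],[0,0,0,0,0,-0.12,75]]]' >/dev/null
python3 -m pendant '[[[0,0,0,0,0,-0.12,75],[0,0,0,0,0,-0.12,75],[0,0,0,0,0,-0.12,75],[0,0,0,0,0,-0.12,75],[0,0,0,0,0,-0.12,75]]]' >/dev/null
python3 -m pendant '[[[0,0,0,0,0,-0.12,75],[0,0,0,0,0,-0.12,75],[0,0,0,0,0,-0.1,75]]]'
python3 -c "
from h import *
plan([.557,-.045,.155],-148)"
```

```text
time: 16.97
ee_pos: [0.5648, -0.0425, 0.1827]
tcp_rot: [-179.1, 2.1, -149.6]
wrist_force: [0.6, 0.1, -0.2]
opening: 0.0639
t16.97 tcp [ 0.5648 -0.0425  0.1827] [-179.1    2.1 -149.6] op0.064 F [ 0.6  0.1 -0.2]
 shift [0.9  0.22 2.74] turn [-0.016  0.036 -0.029] rows>= 1.0
```

```bash

python3 -m pendant '[[[0.9,0.2,0,-0.016,0.036,-0.025,75],[0,0,2.7,0,0,0,75],[0,0,0,0,0,0,75]]]'  >/dev/null
python3 -c "
from h import *
T,o=tcp();im=bot.camera('wrist');cv2.imwrite('pics/w4.png',im[:,:,::-1])
for d in bot.mark_of('wrist','ferrule'): print(d['confidence'],d['uv'],ray('wrist',d['uv'],.012,T).round(4))
print(proj('wrist',(.555,-.045,.067),T),proj('wrist',(.603,-.013,.13),T))
plan([.555,-.045,.14],-148)
"
```

```text
0.78 [276.1, 188.8] [ 0.5545 -0.0461  0.012 ]
0.63 [139.9, 110.0] [ 0.5577 -0.171   0.012 ]
0.61 [76.1, 169.3] [ 0.6288 -0.1949  0.012 ]
0.27 [529.1, 72.7] [0.3745 0.0678 0.012 ]
[277.4089948  210.21651312] [280.47030212 340.26510836]
t17.32 tcp [ 0.5581 -0.0457  0.1625] [-179.6    0.4 -147.8] op0.064 F [ 0.3  0.  -0.8]
 shift [0.24 0.24 2.25] turn [-0.006  0.007  0.004] rows>= 1.0
```

View pics/w4.png

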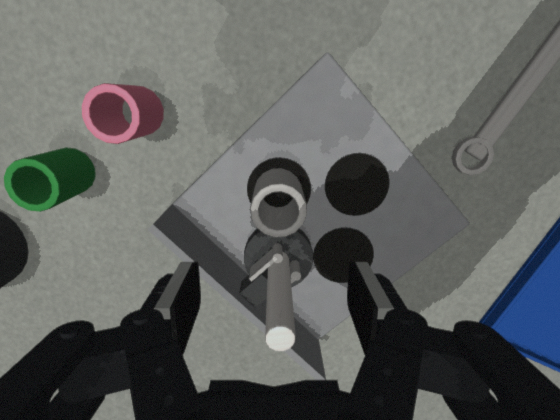

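Wrist view: the steel ferrule top is at (278,211), within 1 px of predicted. Pink (110,112) and green (35,182) stay clear. Descend.

```bash

python3 -m pendant '[[[0.45,0.25,1.5,-0.006,0.007,0,75],[0.05,0,3,0,0,0,75],[0.05,0,3,0,0,0,75],[0.05,0,2.5,0,0,0,75],[0,0,0,0,0,0,75]]]' >/dev/null
python3 -c "
from h import *
plan([.5533,-.046,.032],-148)
"
```

```text
t17.73 tcp [ 0.5572 -0.0472  0.0707] [-179.4    0.8 -147.9] op0.064 F [-0.4  0.3 -1.1]
 shift [0.32 0.35 3.86] turn [-0.01   0.013  0.002] rows>= 1.0
```

```bash

python3 -m pendant '[[[0.35,0.35,0,-0.01,0.013,0,75],[0.05,0.05,1.5,0,0,0,75],[0.05,0.05,1.5,0,0,0,75],[0,0,0.8,0,0,0,75],[0,0,0,0,0,0,75]]]' >/dev/null
python3 -c "
from h import *
plan([.5533,-.046,.032],-148)
"
```

```text
t18.15 tcp [ 0.5545 -0.0458  0.0411] [-179.8    0.4 -147.9] op0.064 F [0.2 0.4 0.9]
 shift [0.12 0.05 0.91] turn [-0.004  0.007  0.001] rows>= 1.0
```

```bash

python3 -m pendant '[[[0.15,0.05,0.4,-0.004,0.007,0,75],[0,0,0.7,0,0,0,75],[0,0,0,0,0,0,75]]]' >/dev/null
python3 -c "
from h import *
plan([.5533,-.046,.032],-148)
"
python3 -m pendant '[[[0,0,0,0,0,0,40],[0,0,0.05,0,0,0,30],[0,0,0.05,0,0,0,30],[0,0,0.05,0,0,0,30],[0,0,0,0,0,0,30]]]' 50
python3 -c "
from h import *
T,o=tcp();np.save('g_fer.npy',T)
plan([.47,.235,.14],-148)
"
```

```text
t18.40 tcp [ 0.5541 -0.0462  0.0318] [-1.799e+02  1.000e-01 -1.479e+02] op0.064 F [ 0.2 -0.5 -0.7]
 shift [ 0.05  0.06 -0.03] turn [-0.001  0.001  0.001] rows>= 1.0
time: 18.82
ee_pos: [0.5544, -0.0462, 0.032]
tcp_rot: [-179.9, 0.1, -147.9]
wrist_force: [-0.7, 0.4, -1.8]
opening: 0.0388
t18.82 tcp [ 0.5544 -0.0462  0.032 ] [-1.799e+02  1.000e-01 -1.479e+02] op0.039 F [-0.7  0.4 -1.8]
 shift [ -7.8   28.29 -10.83] turn [-0.002  0.002  0.001] rows>= 8.0
```

```bash

python3 -m pendant '[[[0,0,-2,0,0,0,30],[0,0,-3,0,0,0,30],[0,0,-3.5,0,0,0,30],[0,1,-3,0,0,0,30],[-1.1,3.9,-1,0,0,0,30]]]' >/dev/null
python3 -m pendant '[[[-1.1,3.9,0,0,0,0,30],[-1.1,3.9,0,0,0,0,30],[-1.1,3.9,0,0,0,0,30],[-1.1,3.9,0,0,0,0,30],[-1.1,3.9,0,0,0,0,30]]]'
python3 -c "
from h import *
plan([.463,.230,.024],-148)
"
```

```text
time: 19.65
ee_pos: [0.4794, 0.1976, 0.16]
tcp_rot: [-180.0, 0.0, -148.7]
wrist_force: [0.9, 0.5, -2.0]
opening: 0.0389
t19.65 tcp [0.4794 0.1976 0.16  ] [-180.     0.  -148.7] op0.039 F [ 0.9  0.5 -2. ]
 shift [-0.27  3.63 13.6 ] turn [-0.     0.001 -0.012] rows>= 4.0
```

```bash

python3 -m pendant '[[[-0.2,2.6,0.5,0,0,0,30],[0,0,3.5,0,0,0,30],[0,0,3.5,0,0,0,30],[0,0,3,0,0,0,30],[0,0,1,0,0,0,30]]]' >/dev/null
python3 -m pendant '[[[0,0,0,0,0,0,30]]]' >/dev/null
python3 -c "
from h import *
plan([.463,.230,.024],-148)
"
```

```text
t20.15 tcp [0.4644 0.2317 0.042 ] [ 179.9    0.3 -148. ] op0.039 F [-0.2  1.  -2.2]
 shift [ 0.22 -0.07  1.8 ] turn [ 0.001  0.006 -0.001] rows>= 1.0
```

```bash

python3 -m pendant '[[[0,0,0.9,0,0.006,0,30],[0,0,0.7,0,0,0,30],[0,0,0.15,0,0,0,30],[0,0,0,0,0,0,30]]]'
python3 -c "
from h import *
T,o=tcp();np.save('p_fer.npy',T)"
python3 -m pendant '[[[0,0,0,0,0,0,50],[0,0,0,0,0,0,65],[0,0,0,0,0,0,65],[0,0,-2,0,0,0,65],[0,0,-3,0,0,0,65]]]' 
python3 -c "
from h import *
plan([.5,.1,.19],77)"
```

```text
time: 20.48
ee_pos: [0.4664, 0.2318, 0.0267]
tcp_rot: [180.0, 0.1, -148.1]
wrist_force: [0.8, 0.2, -2.0]
opening: 0.039
time: 20.9
ee_pos: [0.466, 0.2308, 0.0765]
tcp_rot: [180.0, 0.0, -148.2]
wrist_force: [0.4, -0.3, -0.1]
opening: 0.0555
t20.90 tcp [0.466  0.2308 0.0765] [ 180.     0.  -148.2] op0.056 F [ 0.4 -0.3 -0.1]
 shift [  4.01 -12.9  -11.36] turn [ 1.000e-03 -1.000e-03  2.353e+00] rows>= 19.0
```

```bash

python3 -m pendant '[[[0,0,-3.5,0,0,0,50],[0,0,-4,0,0,0,50],[0,0,-4,0,0,0,50],[0,0,-1.5,0,0,-0.12,50],[0,0,0,0,0,-0.12,50]]]' >/dev/null
python3 -m pendant '[[[0,0,0,0,0,-0.12,50],[0,0,0,0,0,-0.12,50],[0,0,0,0,0,-0.12,50],[0,0,0,0,0,-0.12,50],[0,0,0,0,0,0,50]]]' >/dev/null
python3 - <<'E'
from h import *
T=np.eye(4);T[:3,:3]=R.from_euler("xyz",[-179.6,.4,-147.8],degrees=True).as_matrix();T[:3,3]=[.5581,-.0457,.1625]
P=[ray("wrist",u,.012,T) for u in [(327,54),(468,221),(174,205)]]
print(np.array(P).round(4))
for q in P[1:]:
    d=q-P[0];print(np.degrees(np.arctan2(d[1],d[0])))
plan([.603,-.013,.20],-103)
im=bot.camera("scene");cv2.imwrite("pics/s3.png",cv2.resize(im[110:280,190:480],None,fx=2.7,fy=2.7)[:,:,::-1])
E
```

```text
[[ 0.4466 -0.0694  0.012 ]
 [ 0.4919  0.1122  0.012 ]
 [ 0.6166 -0.1126  0.012 ]]
75.99790517430199
-14.274601363222109
t21.73 tcp [0.4685 0.2316 0.2285] [-179.1    0.9 -105.2] op0.043 F [ 0.1  0.8 -0.1]
 shift [ 20.1  -19.36   2.85] turn [-0.017  0.015 -0.039] rows>= 7.0
```

View pics/s3.png

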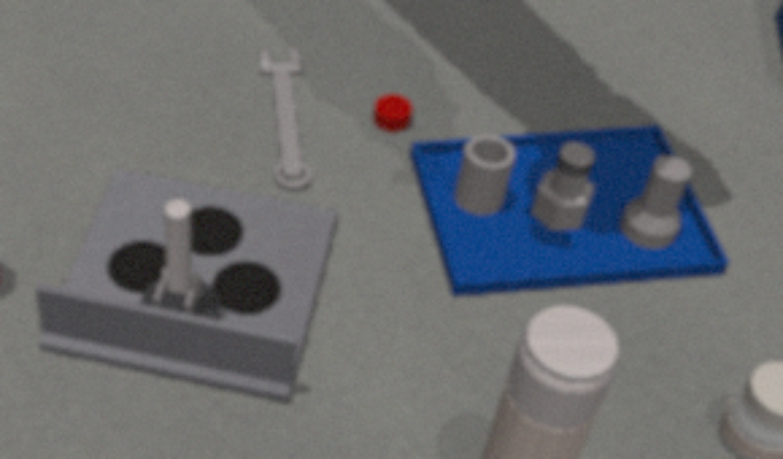

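Crop: ferrule (488,175), adapter (565,188) and reducer (655,200) all stand in the tray. The rack holds only the tool, handle top at (177,210). On to the tool, with the jaws along rack x (yaw -104).

```bash

python3 -m pendant '[[[2.9,-2.8,0,-0.017,0.015,-0.01,50],[2.9,-2.8,0,0,0,0,50],[2.9,-2.8,0,0,0,0,50],[2.9,-2.8,0.5,0,0,0,50],[2.9,-2.8,0.5,0,0,0,50]]]' >/dev/null
python3 -m pendant '[[[2.9,-2.8,1,0,0,0,50],[2.6,-2.4,1,0,0,0,50],[0,0,0,0,0,0,50]]]' >/dev/null
python3 - <<'E'
from h import *
T,o=tcp();im=bot.camera("wrist");cv2.imwrite("pics/w5.png",im[:,:,::-1])
print(proj("wrist",(.603,-.013,.13),T),proj("wrist",(.603,-.013,.09),T))
for d in bot.mark_of('wrist','tool'): print(d['confidence'],d['uv'],ray('wrist',d['uv'],.012,T).round(4))
plan([.603,-.013,.155],-104)
E
```

```text
[278.41715698 231.53175377] [277.91626257 211.93181197]
0.66 [279.9, 186.5] [ 0.6006 -0.0121  0.012 ]
t22.55 tcp [ 0.6022 -0.016   0.2021] [-179.7    0.3 -106.7] op0.043 F [-0.3  0.4  0.3]
 shift [-0.28  0.03  4.71] turn [-0.005  0.006 -0.047] rows>= 2.0
```

View pics/w5.png

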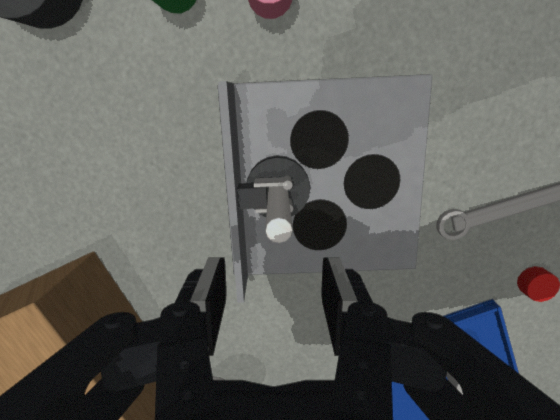

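Wrist view: the handle top is at (279,230), within 2 px of predicted. The clip opens to the right (rack front), the three mats are free, and the fingers sit either side of the handle line.

```bash

python3 -m pendant '[[[-0.3,0.05,1.5,-0.005,0.006,-0.045,40],[0,0,2,0,0,0,40],[0,0,1.2,0,0,0,40],[0,0,0,0,0,0,40]]]' >/dev/null
python3 - <<'E'
from h import *
plan([.603,-.013,.067],-104)
E
```

```text
t22.88 tcp [ 0.6026 -0.0094  0.1571] [-1.798e+02  1.000e-01 -1.045e+02] op0.034 F [ 0.3 -0.3 -0.5]
 shift [ 0.36 -0.09  9.01] turn [-0.004  0.001 -0.008] rows>= 3.0
```

```bash

python3 -m pendant '[[[0.3,-0.1,1,-0.004,0,-0.005,40],[0.1,0,2,0,0,0,40],[0,0,2,0,0,0,40],[0,0,0,0,0,0,40]]]' >/dev/null
python3 - <<'E'
from h import *
plan([.603,-.013,.067],-104)
E
```

```text
t23.22 tcp [ 0.6032 -0.0109  0.1088] [-179.7    0.2 -104.1] op0.034 F [-0.4  0.3 -0.5]
 shift [ 0.22 -0.01  4.18] turn [-0.004  0.003 -0.002] rows>= 2.0
```

```bash

python3 -m pendant '[[[0.25,0,1.2,-0.004,0.003,0,40],[0.05,0,1.8,0,0,0,40],[0.05,0,1,0,0,0,40],[0,0,0.2,0,0,0,40]]]' >/dev/null
python3 - <<'E'
from h import *
plan([.603,-.013,.067],-104)
E
```

```text
t23.55 tcp [ 0.6038 -0.0141  0.0685] [-179.7    0.  -104.1] op0.034 F [-0.   0.   0.3]
 shift [-0.08  0.1   0.15] turn [-0.004  0.001 -0.002] rows>= 1.0
```

```bash

python3 -m pendant '[[[0,0.1,0,-0.004,0,0,20],[0,0,0,0,0,0,0],[0,0,0,0,0,0,0],[0,0,0,0,0,0,0],[0,0,0,0,0,0,0]]]' 90
python3 - <<'E'
from h import *
T,o=tcp();np.save("g_tool.npy",T)
plan(T[:3,3]+.06*np.array([-.97,.242,0]))
E
```

```text
time: 23.97
ee_pos: [0.6032, -0.0139, 0.0704]
tcp_rot: [-180.0, 0.0, -104.1]
wrist_force: [-0.9, -0.1, -2.2]
opening: 0.0161
t23.97 tcp [ 0.6032 -0.0139  0.0704] [-180.     0.  -104.1] op0.016 F [-0.9 -0.1 -2.2]
 shift [ 0.01  6.   -0.  ] turn [-0.001  0.001 -0.   ] rows>= 2.0
```

```bash

python3 -m pendant '[[[0,0.5,0.05,0,0,0,0],[0,0.8,0.03,0,0,0,0]]]'
python3 -m pendant '[[[0,1,0.03,0,0,0,0],[0,1,0.03,0,0,0,0]]]'
python3 -m pendant '[[[0,1.2,0.03,0,0,0,0],[0,1.2,0.03,0,0,0,0]]]'
```

```text
time: 24.13
ee_pos: [0.5941, -0.0115, 0.071]
tcp_rot: [-179.5, 0.1, -104.2]
wrist_force: [7.8, -3.6, -2.6]
opening: 0.0159
time: 24.3
ee_pos: [0.5756, -0.0069, 0.071]
tcp_rot: [-179.3, 0.1, -104.2]
wrist_force: [-0.9, -0.3, -2.8]
opening: 0.016
time: 24.47
ee_pos: [0.5514, -0.0008, 0.0703]
tcp_rot: [-179.3, 0.1, -104.2]
wrist_force: [0.0, -0.3, -2.7]
opening: 0.0159
```

```bash

python3 -m pendant '[[[0,1.5,0,0.008,0,0,0],[0,0,-2,0.004,0,0,0],[0,0,-3,0,0,0,0],[0,0,-3,0,0,0,0],[0,0,-1.5,0,0,0,0]]]'
python3 - <<'E'
from h import *
plan([.512,-.21,.17],-104)
E
```

```text
time: 24.88
ee_pos: [0.5263, 0.0043, 0.1631]
tcp_rot: [-179.2, -0.1, -104.2]
wrist_force: [0.6, -0.5, -2.3]
opening: 0.0158
t24.88 tcp [0.5263 0.0043 0.1631] [-1.792e+02 -1.000e-01 -1.042e+02] op0.016 F [ 0.6 -0.5 -2.3]
 shift [21.13 -3.87 -0.61] turn [-0.015 -0.001 -0.003] rows>= 6.0
```

```bash

python3 -m pendant '[[[2.5,-0.4,-0.3,-0.015,0,0,0],[4,-0.7,-0.2,0,0,0,0],[4,-0.7,0,0,0,0,0],[4,-0.7,0,0,0,0,0],[4,-0.7,0,0,0,0,0]]]' >/dev/null
python3 -m pendant '[[[1.5,-0.3,0,0,0,0,0],[0,0,0,0,0,0,0]]]'
python3 - <<'E'
from h import *
T,o=tcp();np.save("T6.npy",T);im=bot.camera("wrist");cv2.imwrite("pics/w6.png",im[:,:,::-1])
print(proj("wrist",(.502,-.331,.014),T))
for d in bot.mark_of('wrist','stand'): print(d['confidence'],d['uv'],ray('wrist',d['uv'],.0,T).round(4))
for d in bot.masks_of('wrist','stand')[:1]:
    c=max(cv2.findContours(d['pixels'].astype('uint8'),0,2)[0],key=cv2.contourArea)
    print(d['extent'],cv2.fitEllipse(c),ray('wrist',cv2.fitEllipse(c)[0],.012,T))
plan([.502,-.331,.17],-104)
E
```

```text
time: 25.47
ee_pos: [0.5115, -0.2042, 0.1763]
tcp_rot: [-179.4, 0.0, -103.8]
wrist_force: [-0.0, -0.2, -2.4]
opening: 0.0161
[249.35950894  31.75668482]
0.66 [257.3, 36.4] [ 0.497  -0.3285  0.    ]
0.45 [30.2, 204.8] [ 0.7432 -0.2394  0.    ]
[193.3, 0.0, 316.0, 94.4] ((254.8023223876953, 27.513906478881836), (121.25859069824219, 133.27023315429688), 175.91043090820312) [ 0.49713077 -0.33323511  0.012     ]
t25.62 tcp [ 0.512  -0.2007  0.1763] [-1.794e+02  1.000e-01 -1.036e+02] op0.016 F [-0.7  0.5 -2.3]
 shift [12.9  -2.09  0.63] turn [-0.011  0.001  0.007] rows>= 4.0
```

View pics/w6.png

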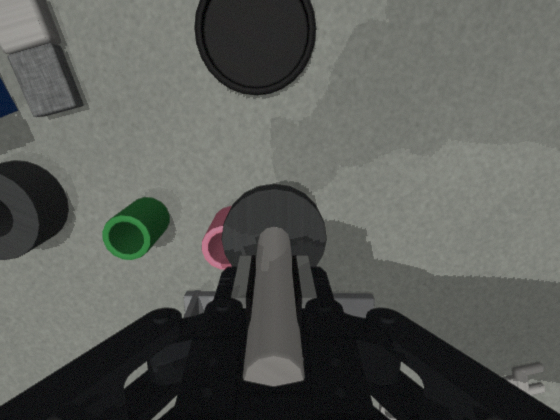

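```bash

python3 - <<'E'
from h import *
from scipy.optimize import least_squares
T=np.load("T6.npy");a=np.linspace(0,2*np.pi,180)
def rim(c,z,r): return np.array([proj("wrist",(c[0]+r*np.cos(t),c[1]+r*np.sin(t),z),T) for t in a])
def f(c):
    P=rim(c,.014,.048);return [P[:,0].min()-195,P[:,0].max()-316,P[:,1].max()-95]
s=least_squares(f,[.498,-.33],diff_step=1e-3);print(s.x,s.fun)
def g(c):
    P=rim(c,T[2,3]-.0434,.03);return [P[:,0].min()-222,P[:,0].max()-327,P[:,1].min()-184]
s2=least_squares(g,T[:2,3],diff_step=1e-3);print("disc",s2.x,s2.fun,"off from tcp",s2.x-T[:2,3])
np.save("stand.npy",s.x)
plan([*s.x,.17],-104)
E
```

```text
[ 0.4971897  -0.33057386] [-0.96112966  0.95568895  0.09977572]Traceback (most recent call last):
  File "<stdin>", line 10, in <module>
    return func(*args, **kwargs)
    result = trf(vector_fun.fun, vector_fun.jac, x0, f0, J0, lb, ub, ftol, xtol,
                 gtol, max_nfev, x_scale, loss_function, tr_solver,
                 tr_options.copy(), verbose, callback=callback_wrapped)
    return trf_no_bounds(
        fun, jac, x0, f0, J0, ftol, xtol, gtol, max_nfev, x_scale,
        loss_function, tr_solver, tr_options, verbose, callback=callback)
    f_new = fun(x_new)
    self._update_fun()
    ~~~~~~~~~~~~~~~~^^
    self.f = self.fun_wrapped(xp_copy(self.x))
             ~~~~~~~~~~~~~~~~^^^^^^^^^^^^^^^^^
    return np.atleast_1d(self.fun(x))
                         ~~~~~~~~^^^
    return self.f(x, *self.args, **self.kwargs)
           ~~~~~~^^^^^^^^^^^^^^^^^^^^^^^^^^^^^^
  File "<stdin>", line 9, in g
  File "<stdin>", line 4, in rim
  File "h.py", line 12, in proj
    K,P=cam(c,T);q=K@(P[:3,:3].T@(np.asarray(p)-P[:3,3]));return q[:2]/q[2]
        ~~~^^^^^
  File "h.py", line 7, in cam
    k=bot.get_calibration(c)
ValueError: time passes only in moves, steps and waits
```

```bash
sed -i 's/^def cam/import functools\n@functools.cache\ndef cal(c): return bot.get_calibration(c)\ndef cam/; s/k=bot.get_calibration(c)/k=cal(c)/' h.py
python3 -m pendant '[[[3,-0.4,0,-0.011,0,0.007,0],[3.5,-0.45,0,0,0,0,0],[3.5,-0.5,0,0,0,0,0],[1.5,-0.2,0,0,0,0,0],[0,0,0,0,0,0,0]]]'
python3 - <<'E'
from h import *
from scipy.optimize import least_squares
T=np.load("T6.npy");a=np.linspace(0,2*np.pi,90)
def rim(c,z,r): return np.array([proj("wrist",(c[0]+r*np.cos(t),c[1]+r*np.sin(t),z),T) for t in a])
def g(c):
    P=rim(c,T[2,3]-.0434,.03);return [P[:,0].min()-222,P[:,0].max()-327,P[:,1].min()-184]
s2=least_squares(g,T[:2,3],diff_step=1e-3);d=T[:3,:3].T@np.append(s2.x-T[:2,3],0);print("disc off in tool axes",d,s2.fun)
plan([.4972,-.3306,.09],-104)
E
```

```text
time: 26.03
ee_pos: [0.502, -0.311, 0.1768]
tcp_rot: [-180.0, 0.2, -103.3]
wrist_force: [0.9, -0.5, -2.3]
opening: 0.0161
disc off in tool axes [ 1.97081006e-03 -3.84484862e-04  3.51298522e-06] [-0.66739357  0.66248455  0.05849596]
t26.03 tcp [ 0.502  -0.311   0.1768] [-180.     0.2 -103.3] op0.016 F [ 0.9 -0.5 -2.3]
 shift [2.04 0.02 8.68] turn [-0.     0.003  0.013] rows>= 3.0
```

```bash

python3 -m pendant '[[[1.9,0,1,0,0.003,0.005,0],[0,0,3,0,0,0,0],[0,0,3,0,0,0,0],[0,0,2,0,0,0,0],[0,0,0,0,0,0,0]]]' >/dev/null
python3 - <<'E'
from h import *
T,o=tcp();plan(np.array([.4972,-.3306,.066])-T[:3,0]*.0015,-104)
E
```

```text
t26.45 tcp [ 0.5016 -0.3224  0.086 ] [-1.797e+02  1.000e-01 -1.031e+02] op0.016 F [-0.6  1.  -2.3]
 shift [0.75 0.25 2.  ] turn [-0.004  0.001  0.015] rows>= 1.0
```

```bash

python3 -m pendant '[[[0.75,0.25,0,-0.004,0,0,0],[0.05,0,0.7,0,0,0,0],[0.05,0,0.7,0,0,0,0],[0,0,0,0,0,0,0]]]' >/dev/null
python3 - <<'E'
from h import *
T,o=tcp();plan(np.array([.4972,-.3306,.066])-T[:3,0]*.0015,-104)
im=bot.camera("scene");cv2.imwrite("pics/s4.png",cv2.resize(im[110:250,40:220],None,fx=4,fy=4)[:,:,::-1])
im=bot.camera("side");cv2.imwrite("pics/d4.png",cv2.resize(im[90:200,270:400],None,fx=4,fy=4)[:,:,::-1])
E
```

```text
t26.78 tcp [ 0.4992 -0.327   0.0745] [-179.9    0.  -102.8] op0.016 F [ 0.3 -0.2 -2. ]
 shift [0.25 0.11 0.85] turn [-0.002  0.001  0.02 ] rows>= 1.0
```

View pics/s4.png

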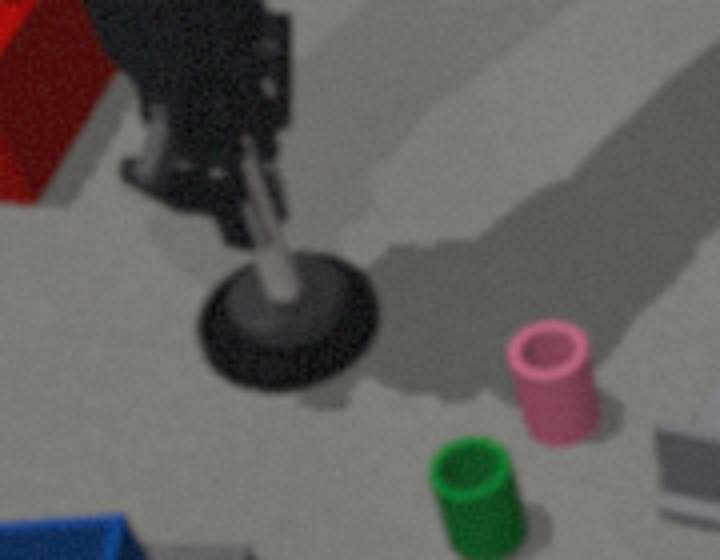

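Crop: the disc (290,300) is over the stand (288,320), held upright just above the floor.

```bash

python3 -m pendant '[[[0.25,0.1,0.3,-0.002,0,0,0],[0,0,0.3,0,0,0,0],[0,0,0.1,0,0,0,0],[0,0,0.1,0,0,0,0]]]'
python3 - <<'E'
from h import *
print(ray("scene",(112,190.3),.014),ray("scene",(112.5,184.5),.031))
T,o=tcp();plan(np.array([.4972,-.3306,.066])-T[:3,0]*.0015,-104)
E
```

```text
time: 27.22
ee_pos: [0.4988, -0.3306, 0.0693]
tcp_rot: [-179.7, -0.1, -102.9]
wrist_force: [0.2, 0.1, -1.3]
opening: 0.0157
[ 0.50407883 -0.32686438  0.014     ] [ 0.50300869 -0.32172202  0.031     ]
t27.22 tcp [ 0.4988 -0.3306  0.0693] [-1.797e+02 -1.000e-01 -1.029e+02] op0.016 F [ 0.2  0.1 -1.3]
 shift [-0.11  0.15  0.33] turn [-0.005 -0.001  0.02 ] rows>= 1.0
```

```bash

python3 -m pendant '[[[0,0.1,0.25,-0.005,0,0,0],[0,0,0.15,0,0,0,0]]]'
python3 -m pendant '[[[0,0,0.12,0,0,0,0]]]'
```

```text
time: 27.38
ee_pos: [0.4977, -0.3305, 0.0651]
tcp_rot: [180.0, -0.1, -102.9]
wrist_force: [0.2, -0.2, -2.6]
opening: 0.016
time: 27.47
ee_pos: [0.4977, -0.3306, 0.0647]
tcp_rot: [-180.0, -0.1, -102.9]
wrist_force: [-6.1, 3.0, 16.1]
opening: 0.0161
```

Contact (16 N). Release and go straight up.

```bash

python3 -m pendant '[[[0,0,0,0,0,0,20],[0,0,0,0,0,0,40],[0,0,0,0,0,0,40],[0,0,0,0,0,0,40]]]'
python3 -m pendant '[[[0,0,-2,0,0,0,45],[0,0,-3,0,0,0,45],[0,0,-3.5,0,0,0,45],[0,0,-3.5,0,0,0,45],[0,0,-2,0,0,0,45]]]'
python3 - <<'E'
from h import *
im=bot.camera("scene");cv2.imwrite("pics/s5.png",cv2.resize(im[110:250,40:220],None,fx=4,fy=4)[:,:,::-1])
print(bot.get_obs()['q'].round(0))
plan([.5,.3,.19],-148)
for n in "fer","ad","red": print(n,np.load(f"p_{n}.npy")[:3,3].round(4),np.load(f"g_{n}.npy")[:3,3].round(4))
E
```

```text
time: 27.8
ee_pos: [0.4982, -0.3309, 0.0655]
tcp_rot: [-179.9, -0.1, -102.9]
wrist_force: [-0.0, -0.5, 0.8]
opening: 0.0342
time: 28.22
ee_pos: [0.4956, -0.3289, 0.2041]
tcp_rot: [179.5, 0.1, -102.9]
wrist_force: [-0.3, -1.2, 0.8]
opening: 0.0382
[ -34.   11.   14.   93.   -0. -111.]
t28.27 tcp [ 0.4964 -0.3294  0.2075] [ 179.7    0.  -102.9] op0.038 F [-1.6  0.2  2.5]
 shift [-61.43  13.68   1.84] turn [ 0.004 -0.001  0.787] rows>= 16.0
fer [0.4664 0.2318 0.0267] [ 0.5544 -0.0462  0.032 ]
ad [0.4824 0.2991 0.0357] [0.575  0.0407 0.0451]
red [0.5    0.3666 0.0456] [0.512  0.0089 0.0523]
```

View pics/s5.png

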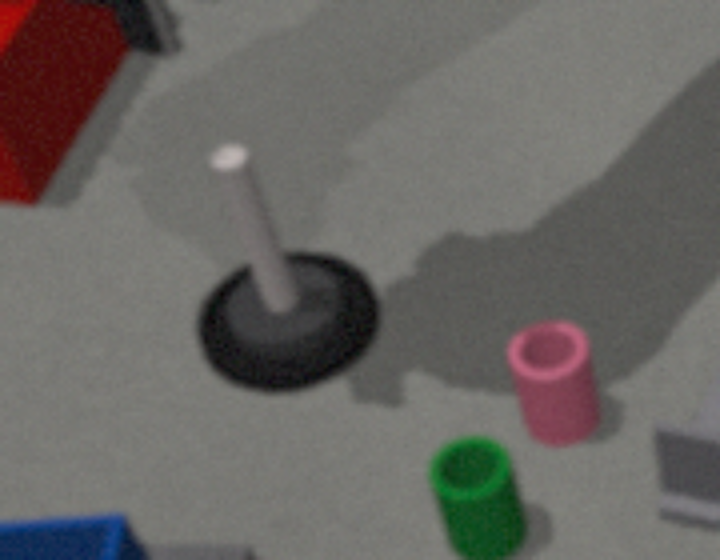

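The tool stands upright on the stand, disc (285,306) inside the rim (288,320). Now fetch the ferrule.

```bash

python3 - <<'E'
from h import *
for u,z in [((112,190.3),.014),((111.3,186.6),.022),((97.5,149),.126)]: print(ray("scene",u,z).round(4))
plan([.4664,.2318,.19],-148.1)
E
for i in 1 2; do python3 -m pendant '[[[-3.8,1.15,0,0,0,0,75],[-3.8,1.15,0,0,0,0,75],[-3.8,1.15,0,0,0,0,75],[-3.8,1.15,0,0,0,0,75],[-3.8,1.15,0,0,0,0,75]]]'; done
python3 -c "
from h import *
plan([.4664,.2318,.19],-148.1)"
```

```text
[ 0.5041 -0.3269  0.014 ]
[ 0.5007 -0.3271  0.022 ]
[ 0.4968 -0.3288  0.126 ]
t28.27 tcp [ 0.4964 -0.3294  0.2075] [ 179.7    0.  -102.9] op0.038 F [-1.6  0.2  2.5]
 shift [-54.03  15.43   1.84] turn [ 0.004 -0.001  0.789] rows>= 14.0
time: 28.68
ee_pos: [0.484, -0.1322, 0.208]
tcp_rot: [-179.9, -0.1, -103.5]
wrist_force: [1.7, 1.0, 0.5]
opening: 0.064
time: 29.1
ee_pos: [0.47, 0.0748, 0.2077]
tcp_rot: [-179.7, -0.0, -103.6]
wrist_force: [1.7, 0.7, -0.2]
opening: 0.0642
t29.10 tcp [0.47   0.0748 0.2077] [-179.7   -0.  -103.6] op0.064 F [ 1.7  0.7 -0.2]
 shift [-15.17   4.05   1.74] turn [-0.005  0.001  0.777] rows>= 7.0
```

```bash

python3 -m pendant '[[[-3.8,1,0,0,0,0,75],[-3.8,1,0,0,0,0,75],[-3.8,1,0,0,0,0,75],[-3,1,0,-0.005,0,0.11,75],[0,0,0,0,0,0.11,75]]]' >/dev/null
python3 -m pendant '[[[0,0,0,0,0,0.11,75],[0,0,0,0,0,0.11,75],[0,0,0,0,0,0.11,75],[0,0,0,0,0,0.11,75],[0,0,0,0,0,0.09,75]]]' >/dev/null
python3 -m pendant '[[[0,0,0,0,0,0,75]]]' >/dev/null
python3 -c "
from h import *
plan([.4664,.2318,.12],-148.1)"
```

```text
t30.02 tcp [0.4608 0.2424 0.2052] [ 1.799e+02  1.000e-01 -1.479e+02] op0.064 F [-0.1 -1.2 -0.6]
 shift [ 0.11 -1.21  8.52] turn [0.001 0.002 0.004] rows>= 3.0
```

```bash

python3 -m pendant '[[[0.1,-1.1,1,0,0,0.004,75],[0.1,-0.1,3,0,0,0,75],[0,0,3,0,0,0,75],[0,0,1.5,0,0,0,75],[0,0,0,0,0,0,75]]]' >/dev/null
python3 -c "
from h import *
plan([.4664,.2318,.025],-148.1)"
```

```text
t30.43 tcp [0.4675 0.2291 0.1157] [-180.     0.3 -147.3] op0.064 F [-0.9 -0.  -0.3]
 shift [-0.    0.29  9.07] turn [-0.     0.006  0.015] rows>= 3.0
```

```bash

python3 -m pendant '[[[0,0.2,1.5,0,0.006,0.01,75],[0,0.05,2.5,0,0,0.005,75],[0,0,2.2,0,0,0,75],[0,0,1,0,0,0,75],[0,0,0,0,0,0,75]]]' >/dev/null
python3 -c "
from h import *
plan([.4664,.2318,.025],-148.1)"
```

```text
t30.85 tcp [0.4676 0.229  0.0426] [-1.800e+02  1.000e-01 -1.476e+02] op0.064 F [ 0.8 -0.3  0.6]
 shift [-0.04  0.3   1.76] turn [-0.001  0.002  0.008] rows>= 1.0
```

```bash

python3 -m pendant '[[[-0.02,0.3,0.4,0,0,0.008,75],[0,0.03,0.8,0,0,0,75],[0,0.02,0.5,0,0,0,75],[0,0,0,0,0,0,75]]]' >/dev/null
python3 -c "
from h import *
plan([.4664,.2318,.025],-148.1)"
python3 -m pendant '[[[0,0,0.05,0,0,0,40],[0,0,0.05,0,0,0,30],[0,0,0.05,0,0,0,30],[0,0,0.05,0,0,0,30],[0,0,0,0,0,0,30]]]' 50
python3 -c "
from h import *
plan([.5544,-.0462,.15],-147.9)"
```

```text
t31.18 tcp [0.4677 0.2327 0.0279] [-179.9    0.3 -148. ] op0.064 F [ 0.7 -0.4 -0.6]
 shift [ 0.16 -0.01  0.29] turn [-0.001  0.006  0.001] rows>= 1.0
time: 31.6
ee_pos: [0.4686, 0.2332, 0.0282]
tcp_rot: [-179.9, 0.5, -148.0]
wrist_force: [0.3, 0.2, -1.6]
opening: 0.039
t31.60 tcp [0.4686 0.2332 0.0282] [-179.9    0.5 -148. ] op0.039 F [ 0.3  0.2 -1.6]
 shift [  7.42 -28.26 -12.2 ] turn [-0.002  0.009 -0.002] rows>= 8.0
```

```bash

python3 -m pendant '[[[0,0,-2,0,0.009,0,30],[0,0,-3,0,0,0,30],[0,0,-3.5,0,0,0,30],[0.5,-2,-2,0,0,0,30],[1,-3.8,0,0,0,0,30]]]' >/dev/null
python3 -m pendant '[[[1,-3.9,0,0,0,0,30],[1,-3.9,0,0,0,0,30],[1,-3.9,0,0,0,0,30],[1,-3.9,0,0,0,0,30],[1,-3.9,0,0,0,0,30]]]'
python3 -c "
from h import *
plan([.5566,-.0448,.08],-147.9)"
```

```text
time: 32.43
ee_pos: [0.5488, -0.0184, 0.1366]
tcp_rot: [-179.9, -0.1, -147.2]
wrist_force: [0.7, 0.4, -2.9]
opening: 0.0388
t32.43 tcp [ 0.5488 -0.0184  0.1366] [-1.799e+02 -1.000e-01 -1.472e+02] op0.039 F [ 0.7  0.4 -2.9]
 shift [ 0.76 -2.63  5.66] turn [-0.001 -0.002  0.012] rows>= 2.0
```

```bash

python3 -m pendant '[[[0.6,-1.6,0,0,0,0.012,30],[0.1,-0.2,2,0,0,0,30],[0,0,3,0,0,0,30],[0,0,1.5,0,0,0,30],[0,0,0,0,0,0,30]]]' >/dev/null
python3 -c "
from h import *
plan([.5566,-.0448,.0365],-147.9)"
```

```text
t32.85 tcp [ 0.5554 -0.0487  0.0688] [-179.7   -0.  -148.6] op0.039 F [-0.  -0.3 -1.9]
 shift [-0.3   0.29  3.23] turn [-0.005 -0.    -0.012] rows>= 1.0
```

```bash

python3 -m pendant '[[[-0.25,0.25,0.5,-0.005,0,-0.012,30],[0,0.03,1.2,0,0,0,30],[0,0.02,0.8,0,0,0,30],[0,0,0.4,0,0,0,30],[0,0,0,0,0,0,30]]]' >/dev/null
python3 -c "
from h import *
plan([.5566,-.0448,.0365],-147.9)"
```

```text
t33.27 tcp [ 0.5566 -0.0436  0.0387] [ 180.     0.  -147.7] op0.039 F [-1.3  0.5 -1.9]
 shift [ 0.07 -0.1   0.22] turn [0.001 0.001 0.003] rows>= 1.0
```

```bash

python3 -m pendant '[[[0.05,-0.12,0,0,0,0.003,30],[0,0,0.15,0,0,0,30],[0,0,0.1,0,0,0,30]]]'
python3 -c "
from h import *
plan([.5566,-.0448,.0365],-147.9)"
```

```text
time: 33.52
ee_pos: [0.5576, -0.0446, 0.0373]
tcp_rot: [-180.0, 0.1, -147.9]
wrist_force: [-0.4, 0.2, -1.2]
opening: 0.0382
t33.52 tcp [ 0.5576 -0.0446  0.0373] [-1.800e+02  1.000e-01 -1.479e+02] op0.038 F [-0.4  0.2 -1.2]
 shift [0.09 0.04 0.08] turn [-0.     0.002  0.   ] rows>= 1.0
```

```bash

python3 -m pendant '[[[0.1,0.03,0.1,0,0,0,30],[0,0,0.03,0,0,0,45],[0,0,0.03,0,0,0,65],[0,0,0.03,0,0,0,65],[0,0,0,0,0,0,65]]]'
python3 -m pendant '[[[0,0,-2,0,0,0,65],[0,0,-3,0,0,0,65],[0,0,-3.5,0,0,0,65],[0,0,-3.5,0,0,0,65],[0,0,-1,0,0,0,65]]]'
python3 -c "
from h import *
plan([.4824,.2991,.19],118.6)"
```

```text
time: 33.93
ee_pos: [0.5576, -0.0451, 0.037]
tcp_rot: [-179.9, 0.3, -147.9]
wrist_force: [0.7, -0.1, 0.3]
opening: 0.0554
time: 34.35
ee_pos: [0.5544, -0.045, 0.1685]
tcp_rot: [179.9, -0.1, -147.9]
wrist_force: [1.3, -0.1, 0.8]
opening: 0.0553
t34.35 tcp [ 0.5544 -0.045   0.1685] [ 1.799e+02 -1.000e-01 -1.479e+02] op0.055 F [ 1.3 -0.1  0.8]
 shift [-12.18  32.98  -2.1 ] turn [ 1.000e-03 -2.000e-03  1.632e+00] rows>= 14.0
```

Now the adapter: turn +1.63 and travel to the tray.

```bash

python3 -m pendant '[[[-1.3,3.5,-1,0,0,0,60],[-1.4,3.8,-1,0,0,0,60],[-1.4,3.8,0,0,0,0,60],[-1.4,3.8,0,0,0,0,60],[-1.4,3.8,0,0,0,0,60]]]' >/dev/null
python3 -m pendant '[[[-1.4,3.8,0,0,0,0,60],[-1.4,3.8,0,0,0,0,60],[-1.4,3.8,0,0,0,0,60],[-1,2.6,0,0,0,0.12,60],[0,0,0,0,0,0.12,60]]]' >/dev/null
python3 -m pendant '[[[0,0,0,0,0,0.12,60],[0,0,0,0,0,0.12,60],[0,0,0,0,0,0.12,60],[0,0,0,0,0,0.12,60],[0,0,0,0,0,0.12,60]]]' >/dev/null
python3 -m pendant '[[[0,0,0,0,0,0.12,60],[0,0,0,0,0,0.12,60],[0,0,0,0,0,0.12,60],[0,0,0,0,0,0.12,60],[0,0,0,0,0,0.12,60]]]' >/dev/null
python3 -m pendant '[[[0,0,0,0,0,0.1,60],[0,0,0,0,0,0,60]]]' >/dev/null
python3 -c "
from h import *
plan([.4824,.2991,.12],118.6)"
```

```text
t36.18 tcp [0.4836 0.3128 0.1959] [1.791e+02 1.000e-01 1.198e+02] op0.052 F [-0.9  0.7  0.7]
 shift [-1.11 -0.9   7.58] turn [0.016 0.002 0.02 ] rows>= 2.0
```

```bash

python3 -m pendant '[[[-1.1,-0.8,1,0.016,0.002,0.02,60],[0,0,2.5,0,0,0,60],[0,0,2.5,0,0,0,60],[0,0,1,0,0,0,60],[0,0,0,0,0,0,60]]]' >/dev/null
python3 -c "
from h import *
plan([.4824,.2991,.0355],118.6)"
```

```text
t36.60 tcp [0.4833 0.2995 0.1253] [179.8  -0.  119.5] op0.051 F [-0.5  0.2 -0.1]
 shift [ 0.01 -0.14  8.98] turn [ 0.004 -0.     0.016] rows>= 3.0
```

```bash

python3 -m pendant '[[[0,-0.1,1.5,0.004,0,0.016,60],[0,-0.05,2.5,0,0,0,60],[0,0,2.2,0,0,0,60],[0,0,1.2,0,0,0,60],[0,0,0,0,0,0,60]]]' >/dev/null
python3 -c "
from h import *
plan([.4824,.2991,.0355],118.6)"
```

```text
t37.02 tcp [0.484  0.3004 0.0544] [179.6  -0.  119.1] op0.051 F [ 0.2 -1.   0.2]
 shift [-0.04 -0.22  1.89] turn [ 0.006 -0.     0.008] rows>= 1.0
```

```bash

python3 -m pendant '[[[-0.04,-0.22,0.6,0.006,0,0.008,60],[0,0,0.8,0,0,0,60],[0,0,0.5,0,0,0,60],[0,0,0,0,0,0,60]]]' >/dev/null
python3 -c "
from h import *
plan([.4824,.2991,.0355],118.6)"
python3 -m pendant '[[[0,0,0.05,0,0,0,20],[0,0,0.05,0,0,0,8],[0,0,0.05,0,0,0,8],[0,0,0.05,0,0,0,8],[0,0,0,0,0,0,8]]]' 50
python3 -c "
from h import *
plan([.575,.0407,.15],118.6)
T,o=tcp();d=T[:3,:3].T@(T[:3,3]-np.load('p_ad.npy')[:3,3]);print('rel',d); G=np.load('g_ad.npy');print('place',G[:3,3]+G[:3,:3]@d)"
```

```text
t37.35 tcp [0.4839 0.3001 0.0381] [179.8  -0.  118.7] op0.051 F [ 0.5 -0.3  0.2]
 shift [-0.02 -0.18  0.26] turn [ 0.004 -0.001  0.001] rows>= 1.0
time: 37.77
ee_pos: [0.4843, 0.3005, 0.0381]
tcp_rot: [179.7, -0.0, 118.7]
wrist_force: [-0.1, 0.1, -2.5]
opening: 0.0249
t37.77 tcp [0.4843 0.3005 0.0381] [179.7  -0.  118.7] op0.025 F [-0.1  0.1 -2.5]
 shift [-27.13  -4.45 -11.23] turn [ 0.006 -0.001  0.002] rows>= 8.0
rel [ 0.00027784  0.00229856 -0.00238622]
place [0.57692088 0.04208675 0.0475121 ]
```

```bash

python3 -m pendant '[[[0,0,-2,0.006,0,0,8],[0,0,-3,0,0,0,8],[0,0,-3.5,0,0,0,8],[-2.5,-0.4,-2,0,0,0,8],[-3.9,-0.65,0,0,0,0,8]]]' >/dev/null
python3 -m pendant '[[[-3.9,-0.65,0,0,0,0,8],[-3.9,-0.65,0,0,0,0,8],[-3.9,-0.65,0,0,0,0,8],[-3.9,-0.65,0,0,0,0,8],[-3,-0.5,0,0,0,0,8]]]'
python3 -m pendant '[[[0,0,0,0,0,0,8]]]' >/dev/null
python3 -c "
from h import *
plan([.5743,.0405,.09],118.6)"
```

```text
time: 38.6
ee_pos: [0.5698, 0.0573, 0.1455]
tcp_rot: [-179.9, 0.0, 119.4]
wrist_force: [0.7, 0.5, -2.6]
opening: 0.0246
t38.68 tcp [0.5712 0.0525 0.1451] [-1.799e+02  1.000e-01  1.191e+02] op0.025 F [ 0.2  1.  -2.2]
 shift [-1.19 -0.3   5.51] turn [-0.001  0.002  0.009] rows>= 2.0
```

```bash

python3 -m pendant '[[[-1.1,-0.3,1,0,0,0.009,8],[0,0,2.5,0,0,0,8],[0,0,2,0,0,0,8],[0,0,1.2,0,0,0,8],[0,0,0,0,0,0,8]]]' >/dev/null
python3 -c "
from h import *
plan([.5743,.0405,.0455],118.6)"
```

```text
t39.10 tcp [0.5755 0.0373 0.0752] [1.800e+02 1.000e-01 1.182e+02] op0.025 F [-0.9 -0.5 -1.6]
 shift [0.35 0.05 2.97] turn [ 0.     0.002 -0.007] rows>= 1.0
```

```bash

python3 -m pendant '[[[0.3,0,0.5,0,0.002,-0.007,8],[0,0,1.1,0,0,0,8],[0,0,0.8,0,0,0,8],[0,0,0.3,0,0,0,8],[0,0,0,0,0,0,8]]]' 
python3 -c "
from h import *
plan([.5743,.0405,.0455],118.6)"
```

```text
time: 39.52
ee_pos: [0.5743, 0.0412, 0.047]
tcp_rot: [179.9, 0.0, 118.7]
wrist_force: [-0.4, 0.5, -1.2]
opening: 0.0246
t39.52 tcp [0.5743 0.0412 0.047 ] [179.9   0.  118.7] op0.025 F [-0.4  0.5 -1.2]
 shift [-0.06 -0.03  0.15] turn [0.001 0.    0.002] rows>= 1.0
```

```bash

python3 -m pendant '[[[-0.05,-0.03,0.15,0,0,0,8],[0,0,0.05,0,0,0,25],[0,0,0.03,0,0,0,55],[0,0,0.03,0,0,0,55],[0,0,0,0,0,0,55]]]'
python3 -m pendant '[[[0,0,-2,0,0,0,55],[0,0,-3,0,0,0,55],[0,0,-3.5,0,0,0,55],[0,0,-3,0,0,0,55],[0,0,0,0,0,0,55]]]'
python3 -c "
from h import *
T,o=tcp();im=bot.camera('wrist');cv2.imwrite('pics/w7.png',im[:,:,::-1])
print(proj('wrist',(.555,-.045,.067),T),proj('wrist',(.5745,.0383,.078),T))
for n in 'adapter','ferrule':
  for d in bot.mark_of('wrist',n)[:1]: print(d['confidence'],d['uv'],ray('wrist',d['uv'],.012,T).round(4))
plan([.5,.3666,.17],166.5)"
```

```text
time: 39.93
ee_pos: [0.5761, 0.0409, 0.0473]
tcp_rot: [179.7, 0.1, 118.8]
wrist_force: [-0.2, 0.1, -0.2]
opening: 0.0465
time: 40.35
ee_pos: [0.574, 0.0406, 0.1658]
tcp_rot: [179.8, 0.1, 118.7]
wrist_force: [0.9, 0.5, -0.1]
opening: 0.047
[198.47284722 287.9304846 ] [272.68411923 213.97603436]
0.56 [273.3, 192.6] [0.5763 0.0362 0.012 ]
0.87 [211.9, 258.2] [ 0.5568 -0.0456  0.012 ]
t40.50 tcp [0.5723 0.0405 0.1594] [-1.798e+02 -1.000e-01  1.187e+02] op0.047 F [ 0.4 -0.9 -0.1]
 shift [32.07  9.35 -1.04] turn [-0.003 -0.003 -0.833] rows>= 9.0
```

View pics/w7.png

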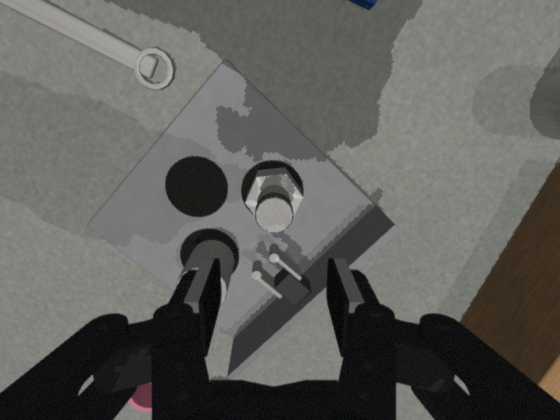

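Wrist view: the adapter top (275,214) moved with the mats by (+4,+2..3) px against the pre-pick picture, so it is back to about 1 mm. The ferrule (210,255) is also on its mat to about 1 mm. Now the reducer.

```bash

python3 -m pendant '[[[2.5,0.7,-1,0,0,0,60],[3.9,1.1,0,0,0,0,60],[3.9,1.1,0,0,0,0,60],[3.9,1.1,0,0,0,0,60],[3.9,1.1,0,0,0,0,60]]]' >/dev/null
python3 -m pendant '[[[3.9,1.1,0,0,0,0,60],[3.9,1.1,0,0,0,0,60],[3.9,1.1,0,0,0,0,60],[1,0.5,0,0,0,-0.12,60],[0,0,0,0,0,-0.12,60]]]' >/dev/null
python3 -m pendant '[[[0,0,0,0,0,-0.12,60],[0,0,0,0,0,-0.12,60],[0,0,0,0,0,-0.12,60],[0,0,0,0,0,-0.12,60],[0,0,0,0,0,-0.09,60]]]' >/dev/null
python3 -m pendant '[[[0,0,0,0,0,0,60]]]' >/dev/null
python3 -c "
from h import *
plan([.5,.3666,.12],166.4)"
```

```text
t41.83 tcp [0.4899 0.3631 0.1386] [-178.4   -1.8  166.5] op0.051 F [-0.7 -0.7  0.2]
 shift [-0.96  0.62  1.82] turn [-0.028 -0.031  0.002] rows>= 1.0
```

```bash

python3 -m pendant '[[[-0.9,0.6,0,-0.028,-0.031,0,60],[0,0,1.5,0,0,0,60],[0,0,0,0,0,0,60]]]' >/dev/null
python3 -c "
from h import *
plan([.5,.3666,.045],166.4)"
```

```text
t42.08 tcp [0.4992 0.3662 0.1185] [-1.798e+02 -1.000e-01  1.660e+02] op0.051 F [-1.  -0.5 -0.9]
 shift [-0.08  0.08  7.35] turn [-0.003 -0.003 -0.006] rows>= 2.0
```

```bash

python3 -m pendant '[[[-0.05,0,1.5,-0.003,-0.003,-0.006,60],[0,0,2,0,0,0,60],[0,0,2,0,0,0,60],[0,0,0.8,0,0,0,60],[0,0,0,0,0,0,60]]]' >/dev/null
python3 -c "
from h import *
plan([.5,.3666,.045],166.4)"
```

```text
t42.50 tcp [0.4985 0.3649 0.0519] [-1.798e+02 -1.000e-01  1.657e+02] op0.051 F [-0. -1.  0.]
 shift [-0.11  0.21  0.69] turn [-0.003 -0.002 -0.013] rows>= 1.0
```

```bash

python3 -m pendant '[[[-0.1,0.2,0.3,-0.003,-0.002,-0.013,60],[0,0,0.4,0,0,0,60],[0,0,0,0,0,0,60]]]' >/dev/null
python3 -m pendant '[[[0,0,0.05,0,0,0,20],[0,0,0.05,0,0,0,10],[0,0,0.05,0,0,0,10],[0,0,0.05,0,0,0,10],[0,0,0,0,0,0,10]]]' 50
python3 -c "
from h import *
T,o=tcp();d=T[:3,:3].T@(T[:3,3]-np.load('p_red.npy')[:3,3]);print('rel',d); G=np.load('g_red.npy');d[1]=0;p=G[:3,3]+G[:3,:3]@d;print('place',p)
plan([p[0],p[1],.15],166.8)"
```

```text
time: 43.17
ee_pos: [0.5012, 0.3674, 0.0466]
tcp_rot: [179.8, 0.1, 166.3]
wrist_force: [-0.1, 0.2, -3.1]
opening: 0.0258
rel [-0.00099319  0.00114331 -0.00095748]
place [0.51299965 0.00865102 0.05327772]
t43.17 tcp [0.5012 0.3674 0.0466] [1.798e+02 1.000e-01 1.663e+02] op0.026 F [-0.1  0.2 -3.1]
 shift [ -9.65 -34.55 -10.42] turn [ 0.003  0.002 -0.008] rows>= 9.0
```

```bash

python3 -m pendant '[[[0,0,-2,0.003,0,-0.008,10],[0,0,-3,0,0,0,10],[0,0,-3.5,0,0,0,10],[-0.7,-2.5,-1.5,0,0,0,10],[-1.08,-3.9,0,0,0,0,10]]]' >/dev/null
python3 -m pendant '[[[-1.08,-3.9,0,0,0,0,10],[-1.08,-3.9,0,0,0,0,10],[-1.08,-3.9,0,0,0,0,10],[-1.08,-3.9,0,0,0,0,10],[-1.08,-3.9,0,0,0,0,10]]]' >/dev/null
python3 -m pendant '[[[-1.08,-3.9,0,0,0,0,10],[-0.9,-3.2,0,0,0,0,10],[0,0,0,0,0,0,10],[0,0,0,0,0,0,10]]]'
python3 -c "
from h import *
plan([.513,.0087,.09],166.8)"
```

```text
time: 44.33
ee_pos: [0.5133, 0.0128, 0.1466]
tcp_rot: [-179.8, -0.0, 167.1]
wrist_force: [0.1, 0.7, -1.8]
opening: 0.0263
t44.33 tcp [0.5133 0.0128 0.1466] [-179.8   -0.   167.1] op0.026 F [ 0.1  0.7 -1.8]
 shift [-0.06 -0.38  5.66] turn [-0.003 -0.     0.004] rows>= 2.0
```

```bash

python3 -m pendant '[[[0,-0.35,1,-0.003,0,0.004,10],[0,0,2.5,0,0,0,10],[0,0,2.5,0,0,0,10],[0,0,0.8,0,0,0,10],[0,0,0,0,0,0,10]]]' >/dev/null
python3 -c "
from h import *
plan([.513,.0087,.0545],166.8)"
```

```text
t44.75 tcp [0.5127 0.0117 0.0745] [1.799e+02 1.000e-01 1.669e+02] op0.026 F [ 0.8  0.8 -3.1]
 shift [-0.1  -0.29  2.  ] turn [0.001 0.001 0.002] rows>= 1.0
```

```bash

python3 -m pendant '[[[-0.08,-0.28,0.2,0,0,0,10],[0,-0.02,0.8,0,0,0,10],[0,0,0.5,0,0,0,10],[0,0,0.3,0,0,0,10],[0,0,0,0,0,0,10]]]' 
python3 -c "
from h import *
plan([.513,.0087,.0545],166.8)"
```

```text
time: 45.17
ee_pos: [0.5137, 0.0104, 0.0569]
tcp_rot: [179.9, 0.1, 167.1]
wrist_force: [-1.0, 0.3, -3.5]
opening: 0.0257
t45.17 tcp [0.5137 0.0104 0.0569] [1.799e+02 1.000e-01 1.671e+02] op0.026 F [-1.   0.3 -3.5]
 shift [ 0.03 -0.18  0.24] turn [0.002 0.003 0.006] rows>= 1.0
```

```bash

python3 -m pendant '[[[0.03,-0.2,0.1,0.002,0.003,0.006,10],[0,-0.03,0.15,0,0,0,10],[0,0,0.05,0,0,0,10]]]' 
python3 -c "
from h import *
plan([.513,.0087,.0545],166.8)"
```

```text
time: 45.42
ee_pos: [0.5135, 0.0081, 0.0548]
tcp_rot: [180.0, 0.1, 166.7]
wrist_force: [-0.4, 0.2, -3.0]
opening: 0.0261
t45.42 tcp [0.5135 0.0081 0.0548] [1.800e+02 1.000e-01 1.667e+02] op0.026 F [-0.4  0.2 -3. ]
 shift [0.07 0.05 0.03] turn [ 0.     0.001 -0.001] rows>= 1.0
```

```bash

python3 -m pendant '[[[0.05,0.05,0.1,0,0,0,10],[0,0,0.05,0,0,0,25],[0,0,0.03,0,0,0,55],[0,0,0.03,0,0,0,55],[0,0,0,0,0,0,55]]]'
python3 -m pendant '[[[0,0,-2,0,0,0,60],[0,0,-3,0,0,0,60],[0,0,-3,0,0,0,60],[0,0,0,0,0,0,60],[0,0,0,0,0,0,60]]]'
python3 -c "
from h import *
T,o=tcp();im=bot.camera('wrist');cv2.imwrite('pics/w8.png',im[:,:,::-1])
print(proj('wrist',(.5131,.0093,.082),T),proj('wrist',(.5745,.0383,.078),T))
for n in 'adapter','ferrule','reducer':
  for d in bot.mark_of('wrist',n)[:1]: print(n,d['confidence'],d['uv'],ray('wrist',d['uv'],.012,T).round(4))
plan([.5183,.0161,.1326],167.8)"
```

```text
time: 45.83
ee_pos: [0.5145, 0.0083, 0.0548]
tcp_rot: [179.9, 0.3, 166.7]
wrist_force: [-0.2, 0.1, 0.7]
opening: 0.0474
time: 46.25
ee_pos: [0.5133, 0.0087, 0.1369]
tcp_rot: [179.9, 0.2, 166.7]
wrist_force: [0.2, -0.0, 0.5]
opening: 0.0512
[276.09992743 228.43859975] [340.83575197 302.41429646]
adapter 0.83 [327.1, 258.0] [0.5746 0.0389 0.012 ]
ferrule 0.97 [224.0, 260.3] [ 0.557  -0.0449  0.012 ]
t46.45 tcp [0.5125 0.0087 0.1352] [180.    0.  166.7] op0.051 F [ 0.5  0.5 -1.1]
 shift [-0.4   0.86  0.26] turn [ 0.     0.    -0.019] rows>= 1.0
```

View pics/w8.png

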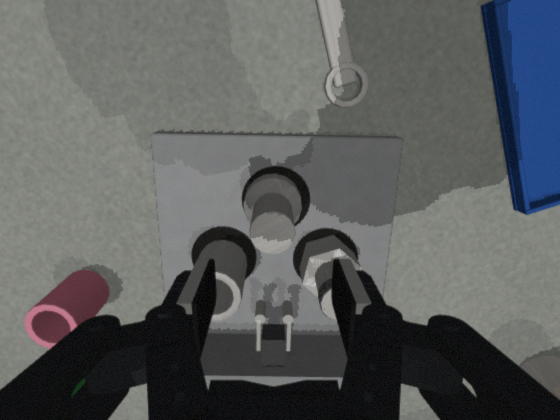

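```bash
python3 - <<'E'
from h import *
T2=np.load("T2.npy");T8,o=tcp()
a=cv2.imread("pics/w2.png",0);b=cv2.imread("pics/w8.png",0)
def m(u,h):
    x,y=u;t=a[y-h:y+h,x-h:x+h];r=cv2.matchTemplate(b[y-h-25:y+h+35,x-h-30:x+h+45],t,5)
    _,v,_,l=cv2.minMaxLoc(r);return np.array([l[0]-30,l[1]-25])+u,round(v,2)
for n,u,h,z in [("redtop",(264,226),17,.082),("cornerL",(139,125),12,.012),("cornerR",(392,133),12,.012),("wrench",(338,78),22,.004)]:
    p=ray("wrist",u,z,T2);f,v=m(u,h);print(n,"found",f,v,"expected",proj("wrist",p,T8).round(1),"move mm",((ray("wrist",f,z,T8)-p)*1000).round(1))
w=np.hstack([cv2.resize(i[100:300,170:370],None,fx=2,fy=2,interpolation=2) for i in (cv2.imread("pics/w2.png"),cv2.imread("pics/w8.png"))])
cv2.imwrite("pics/cmp.png",w)
E
```

```text
redtop found [270 225] 0.79 expected [279.2 231.8] move mm [-5.4 -4.3  0. ]
cornerL found [153 133] 0.91 expected [153.4 134.5] move mm [-1.1  0.1  0. ]
cornerR found [401 136] 0.95 expected [401.9 137.8] move mm [-1.4 -0.5  0. ]
wrench found [347  83] 0.83 expected [347.6  84.9] move mm [-1.4 -0.2  0. ]
```

View pics/cmp.png

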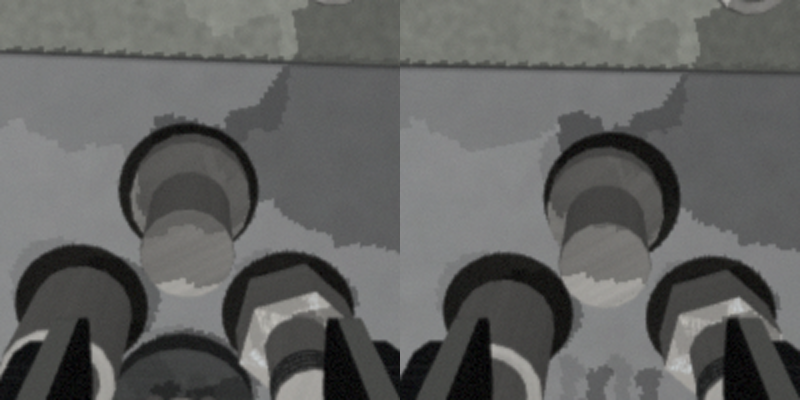

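Comparison (left before, right now): the reducer sits about 3 mm to image-left of its start spot on the mat, and 1 mm back. Adapter and ferrule match. I'll regrasp the reducer and nudge it by tool +y 3 mm and +x 1 mm.

```bash

python3 -m pendant '[[[0.05,-0.25,2,0,0,0,60],[0,0,2.5,0,0,0,60],[0,0,1.8,0,0,0,60],[0,0,0,0,0,0,60]]]' >/dev/null
python3 -c "
from h import *
plan([.5134,.0064,.0545],166.7)"
```

```text
t46.78 tcp [0.5102 0.0063 0.0673] [-1.800e+02 -1.000e-01  1.667e+02] op0.051 F [ 0.2  1.  -0.7]
 shift [-0.31  0.08  1.28] turn [-0.    -0.002  0.   ] rows>= 1.0
```

```bash

python3 -m pendant '[[[-0.2,0.08,0.5,0,-0.002,0,60],[-0.1,0,0.8,0,0,0,60],[0,0,0,0,0,0,60],[0,0,0.05,0,0,0,40]]]' >/dev/null
python3 -c "
from h import *
plan([.5134,.0064,.0545],166.7)"
python3 -m pendant '[[[0,0,0.05,0,0,0,20],[0,0,0.05,0,0,0,10],[0,0,0.05,0,0,0,10],[0,0,0,0,0,0,10]]]' 50
python3 -c "
from h import *
T,o=tcp();plan(T[:3,3]+T[:3,:3]@[.001,.003,0],166.7)"
```

```text
t47.12 tcp [0.5129 0.0065 0.0524] [-1.800e+02 -1.000e-01  1.667e+02] op0.041 F [-0.1 -1.2 -0.1]
 shift [-0.04  0.   -0.21] turn [-0.001 -0.002  0.001] rows>= 1.0
time: 47.45
ee_pos: [0.5135, 0.0065, 0.0526]
tcp_rot: [-180.0, -0.0, 166.7]
wrist_force: [-0.4, -0.9, -2.4]
opening: 0.0259
t47.45 tcp [0.5135 0.0065 0.0526] [-180.    -0.   166.7] op0.026 F [-0.4 -0.9 -2.4]
 shift [0.1 0.3 0. ] turn [-0.    -0.001  0.001] rows>= 1.0
```

```bash

python3 -m pendant '[[[0,0,-0.15,0,0,0,10],[0.1,0.3,-0.05,0,0,0,10],[0,0,0,0,0,0,10]]]'
python3 -c "
from h import *
plan([.5132,.0096,.0526],166.7)"
```

```text
time: 47.7
ee_pos: [0.5132, 0.0098, 0.0546]
tcp_rot: [-180.0, -0.0, 166.7]
wrist_force: [0.1, 0.2, -3.9]
opening: 0.0264
t47.70 tcp [0.5132 0.0098 0.0546] [-180.    -0.   166.7] op0.026 F [ 0.1  0.2 -3.9]
 shift [-0.01 -0.02  0.2 ] turn [-0.    -0.001  0.   ] rows>= 1.0
```

```bash

python3 -m pendant '[[[0,-0.02,0.15,0,0,0,10],[0,0,0.1,0,0,0,10]]]'
python3 -m pendant '[[[0,0,0.08,0,0,0,20],[0,0,0.03,0,0,0,55],[0,0,0.03,0,0,0,55],[0,0,0,0,0,0,55]]]'
python3 -m pendant '[[[0,0,-2,0,0,0,60],[0,0,-3,0,0,0,60],[0,0,-3,0,0,0,60],[0,0,0,0,0,0,60],[0,0,0,0,0,0,60]]]'
python3 - <<'E'
from h import *
T2=np.load("T2.npy");T8,o=tcp()
bot_im=bot.camera("wrist");cv2.imwrite("pics/w9.png",bot_im[:,:,::-1])
a=cv2.imread("pics/w8.png",0);b=cv2.imread("pics/w9.png",0)
for n,u,h in [("redtop",(272,226),20),("plateL",(153,133),12),("plateR",(401,136),12),("fer",(222,250),18)]:
    x,y=u;r=cv2.matchTemplate(b[y-h-20:y+h+20,x-h-20:x+h+20],a[y-h:y+h,x-h:x+h],5);_,v,_,l=cv2.minMaxLoc(r);print(n,np.array(l)-20,round(v,2))
plan([.513,.0097,.2],166.7)
w=np.hstack([cv2.resize(i[100:300,170:370],None,fx=2,fy=2,interpolation=2) for i in (cv2.imread("pics/w2.png"),cv2.imread("pics/w9.png"))])
cv2.imwrite("pics/cmp2.png",w)
E
```

```text
time: 47.87
ee_pos: [0.5134, 0.0099, 0.0524]
tcp_rot: [-180.0, -0.0, 166.7]
wrist_force: [-1.7, 0.1, 7.4]
opening: 0.0259
time: 48.2
ee_pos: [0.5143, 0.0099, 0.0525]
tcp_rot: [180.0, 0.2, 166.7]
wrist_force: [-0.2, 0.2, -0.5]
opening: 0.0468
time: 48.62
ee_pos: [0.5131, 0.0098, 0.1339]
tcp_rot: [-180.0, -0.0, 166.7]
wrist_force: [-0.0, 0.3, -0.9]
opening: 0.0513
redtop [2 2] 0.95
plateL [-2  2] 0.93
plateR [0 2] 0.92
fer [-1  2] 0.95
t48.67 tcp [0.5134 0.0098 0.1342] [-180.     0.   166.7] op0.051 F [ 0.5  0.3 -0.1]
 shift [ 0.03 -0.02 -6.58] turn [-0.     0.001  0.001] rows>= 2.0
```

The nudge took: the reducer top shifted +2 px while the plate shifted about −1. Retreat and do a final check.

```bash

python3 -m pendant '[[[0,0,-3.5,0,0,0,60],[0,0,-4,0,0,0,60],[0,0,-4,0,0,0,60],[3,0,-1,0,0,0,60],[4,0,0,0,0,0,60]]]' >/dev/null
python3 -m pendant '[[[4,0,0,0,0,0,60],[4,0,0,0,0,0,60],[2,0,0,0,0,0,60],[0,0,0,0,0,0,60],[0,0,0,0,0,0,60]]]'
python3 - <<'E'
from h import *
s=bot.camera("scene")[:,:,::-1];d=bot.camera("side")[:,:,::-1]
c=cv2.imread("pics/cmp2.png")[:300]
t=np.hstack([cv2.resize(s[110:310,80:420],(400,235)),cv2.resize(d[90:290,200:420],(400,364))[:235]])
cv2.imwrite("pics/fin.png",np.vstack([t,c]))
for n in ["adapter","ferrule","reducer","tool","can","dieset","wrench"]:
    z=.012 if n in("adapter","ferrule","reducer") else .008 if n=="tool" else 0
    print(n,[ray("scene",q["uv"],z)[:2].round(3) for q in bot.mark_of("scene",n)[:2]],[ray("side",q["uv"],z)[:2].round(3) for q in bot.mark_of("side",n)[:2]])
E
```

```text
time: 49.5
ee_pos: [0.3415, 0.0496, 0.2546]
tcp_rot: [-179.8, -0.7, 166.7]
wrist_force: [-0.9, -0.6, -0.5]
opening: 0.0512
adapter [array([0.572, 0.04 ])] [array([0.577, 0.032])]
ferrule [array([ 0.574, -0.167]), array([ 0.556, -0.048])] [array([ 0.552, -0.043]), array([ 0.638, -0.202])]
reducer [array([0.512, 0.013])] [array([0.511, 0.013])]
tool [array([0.515, 0.01 ])] [array([ 0.495, -0.314])]
can [array([0.748, 0.223]), array([ 0.549, -0.048])] [array([0.749, 0.22 ])]
dieset [array([ 0.747, -0.242])] [array([ 0.741, -0.244])]
wrench [array([0.365, 0.077])] []
```

View pics/fin.png

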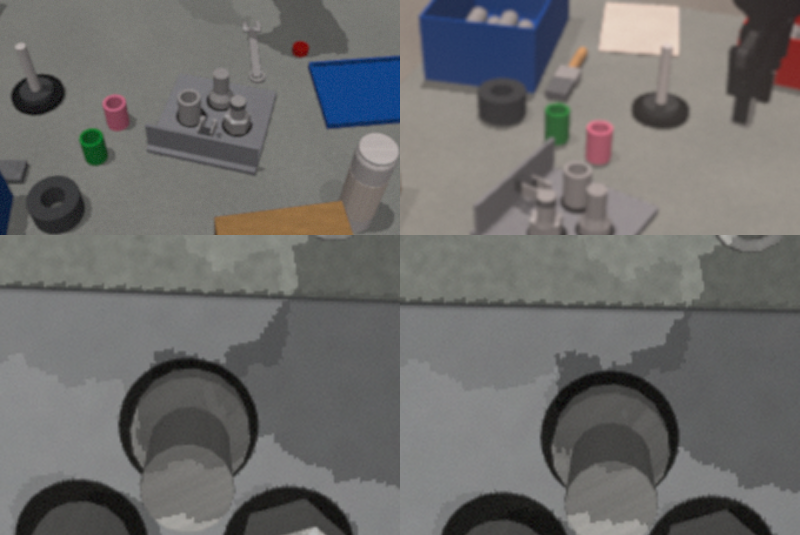

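The reducer is now centred on its mat as before (right half, foot at 610 of mat 541–678). The tool stands upright on the stand at (38,90), all fittings are upright on the rack, and the bystanders have not moved. The arm is clear, so I'm handing the job in.

```bash
python3 -c "
from workcell import bot
print(bot.job_done())"
```

```text
the job is handed in; nothing more can be done
None
```

The job is done and handed in at about 50 s of the 144 s allowed. I moved the reducer, adapter and ferrule into the blue tray, pulled the tool out of its clip and stood it on the black stand. Then I put the ferrule, adapter and reducer back on their own places.

**What the last checks showed**
- **Fittings:** all three stand upright on their own mats. The adapter is within about 1 mm of its start. The reducer first landed about 3 mm off, so I regrasped it and nudged it back to about 1 mm.
- **Ferrule:** the checks disagreed. The comparison of pictures put it within about 1 mm, while the network marks put it 2 mm or so off. I left it as it was.
- **Tool:** it stands upright inside the recess. One scene-camera estimate put it about 3 mm off centre.
- **Bystanders:** the can and die ring measured where they were at the start in both cameras. The wrench did so in the scene camera; the side camera did not detect it at the end.
- **Detector slip:** in the last scene picture the network marked the rack as the tool. The picture itself shows the tool on the stand.

The highest wrist force I read was about 17 N, when the tool touched down on the stand.

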